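Set and start the glue timer

TASK

The glue on the tins needs time to dry: on the loose workshop timer, turn the stiff knob clockwise until its pointer nose is in line with the one long raised rib on the case, then press the start button all the way in and let go. The timer must stay where it stands, without spinning or sliding along, so bear down on the knob while you turn it - firmly, but with no more than about 20 N, as the case is thin. Leave the tins and other things on the table alone.

Things in the scene. Friction and masses are not known exactly. Their poses are not given: they have to be found in the camera images.
- timer: free-standing workshop timer, a flat white box 100 (its x) x 156 (its y) x 44 mm high, 0.2 to 0.4 kg, loose on a brown board on four small feet (50 x 84 mm apart). Origin under its centre at its feet; x points to its back, z up. Knob axis at x 0, y +25 mm; start button at x 0, y -42 mm. Under its own weight alone it spins along with the stiff knob; it stays put when pressed down with some 6 to 12 N or more (it varies).
- timer_knob (a joint): angle of the knob (rad), growing clockwise seen from above, range 0 to 2.6; takes about 0.32 N m to turn and stays where it is left. At 0 the pointer nose points along the timer's -x; at 1.4 straight at the long raised rib on the case.
- knob_axis (a point): point fixed on the case's upper face (44 mm above the board), on the knob's axis, under the knob; axes as the timer's. The upper face of the knob's round skirt (60 mm across, 6 mm thick) lies 12 to 26 mm above this point, differently each time and not measured. The knob sits loosely: it first sinks through up to 8 mm of free play against only 1 to 2 N before it bears, so feel for it.
- timer_shaft: the knob's sprung stem, on the knob's axis, origin 6 mm above the case at rest. Once the play is taken up, stem and knob sink about 1 mm per 10 N, to a hard stop after 4 mm. On the skirt stands an upright grip bar 14 mm thick, 40 mm long, 28 mm tall, with a wedge-shaped pointer nose at one end (tip 27 mm from the axis). Grip the bar near the axis, fingertips down by the skirt.
- button_top (a point): centre of the upper face of the round start button, 26 mm across, standing 12 mm above the case (56 mm above the board) when not pressed.
- start_button (a joint): how far the start button is pressed (m): 0 out, 0.006 fully in; a spring takes it from 1 N at the start to 4 N fully in and pushes it out again. It counts as pressed from 0.004.
- timer_end (a point): point fixed on the timer's case, on its upper face at x 0, y -70 mm of the timer (near the end by the button, 95 mm from the knob's axis): shows whether the case has turned or slid.
- mat: sheet of brown board 440 x 650 x 3 mm lying fixed on the table (its upper face 3 mm above the table), on which the timer and the tins stand; origin at the middle of its underside.
- tin_tall: tall open steel tin can, 72 mm across, 98 mm high; origin at the middle of its underside; a bystander
- tin_wide: low wide open tin can, 84 mm across, 60 mm high; origin at the middle of its underside; a bystander
- tin_small: small open steel tin can, 66 mm across, 75 mm high; origin at the middle of its underside; a bystander
- glue: glue bottle, 40 mm across, 115 mm high; origin at the middle of its underside; a bystander
- card_ring: ring of cardboard, 120 mm across, 45 mm high; origin at the middle of its underside; a bystander
- phone: mobile phone lying flat, 75 x 155 x 9 mm; origin at the middle of its underside; a bystander
- scissors: scissors lying flat, about 180 mm long, 8 mm thick; origin at the middle of its underside; a bystander
Mind the look-alikes: they are no part of the job. Of the things like the timer, leave any that is turquoise; of the rest the larger one is meant.

How it is judged:
By the outcome, as a careful person would: the job done as asked, in the order asked, and still so for the second after the job is handed in, with the robot touching nothing.
It also fails if it takes over 64 s, if anything falls off the work surface, if the arm or the gripper's body presses on something with over 40 N, if the wrist force passes 120 N, or if a joint passes its speed limit or range.

ROBOT

A 6-joint arm with a two-finger parallel gripper is mounted at the origin on the work surface. World frame = base frame: x ahead of the robot, y to its left, z up, the work surface at z = 0. Lengths are in m, angles in degrees, forces in N, time in s.
With the tool pointing down it reaches from about 0.4 to 0.825 m from the base axis. Payload 7 kg.
Tool frame: the origin (TCP) lies at the very end of the fingers, on their centre line; the grasp point (between the pads) lies behind it (r.grasp_offset is the z of the grasp point in the tool frame, in m); z points along the fingers, y is the direction in which the jaws open and shut (so a half turn about z gives the same grasp; the last joint's range is limited). The gripper opens to 88 mm and grips with 3 to 60 N. Pads are 19 mm wide; open, the fingers measure 130 mm over their backs; the gripper's body (78 mm by 193 mm) begins 47 mm behind the grasp point.
Start: joints at [-60.155, 20.546, 0.682, 0, -70.136, -16.507], TCP at [0.156, -0.657, 0.198] pointing down, gripper open.
Joint ranges: [-176.03, 176.03], [-82.01, 121.73], [-58.28, 71.71], [-173.87, 95.51], [-174.79, -0.11], [-173.66, 173.66]. Speed limits (degrees/s): [136.94, 136.94, 172.46, 180, 180, 180].

INTERFACE

Orientations are given as [roll, pitch, yaw] about the fixed x, y, z axes, in that order (R = Rz(yaw) Ry(pitch) Rx(roll)).
In Python, from plant import r gives the robot as it stands. The module is installed in compiled form; this text tells all that it offers.
- The arm moves only by the tool servo_tool, never from a script. Its argument "targets" is a list of rows, each an object of numbers: "dx", "dy", "dz": the shift along the world's x, y, z in cm; "spin": the turn about the world's z in rad; "grip": the opening in per cent of the stroke, from 0 (shut) to 100 (fully open). A call has exactly 10 rows; each row is the pose to reach, as a shift and turn from the pose commanded when the call began; what a row does not reach only later rows make up. A row lasts 1/12 s, in which the tool goes at most 41.7 mm and 7.16 degrees, less where a joint would pass 70% of its speed; a pose out of reach is approached as far as the arm can. A call with a gripper value outside its range is refused whole. The fingers move at their own pace and stop on an object; "squeeze" is the grip in N (left out, the last holds). Time passes only in rows, so rows that repeat a pose let the fingers close, or fill a call up. It gives the time, the measured TCP pose, the force and the opening at its end, in the units of the state.
- r.get_state(): the state, without advancing time (a new reading comes with each control period).
- r.capture(name): name is "scene" or "top" or "wrist"; returns the picture (384x512x3 uint8, blue, green, red); there is no depth.
- r.get_calibration(name): a dict with "K" (3x3 intrinsics, pixels), "extrinsics" (4x4, takes a point from camera to world coordinates). Camera axes: x right, y down, z forward; pixel columns grow to the right and rows downward; lengths in m; the calibration is good to about 2 mm. A picture is of the moment at which its call begins: read the wrist's pose just before it. get_calibration takes no time and is no camera call; for the wrist camera it gives the pose at the moment of the call.
- r.close_job(): hands the job in, once; it reports no verdict.
Trained networks look in the newest picture that a camera, given by its name, has taken for a name from the list of things; names that differ only in an ending like _2 or _b are one class to them, and where a whole thing is asked for, a point or a joint stands for the part that bears it (a point fixed in the world has none). Each returns a list of dicts, best first, with "p" (0 to 1); they miss things now and then, are a little off and sometimes report something else, mostly with a low value. They report only what shows in the picture. A call takes as long as a camera call. They do not tell look-alikes from the thing itself.
- r.cut_out(name, camera): "mask" (384x512 bool, what is visible of it) and "extent" ([left, top, right, bottom] in pixels, round what is visible of it).
The state is a dict: "time_s": time; "joints": joint angles; "qd": joint speeds; "joint_torque": joint torques, N m; "tcp_pos": TCP position; "eef_rot": TCP orientation; "contact_force": force on the tool from outside, world axes, zero at the start; "moment": the same for the moment, N m; "gripper_width": finger opening in m.
Only numpy, scipy, OpenCV 4.12 (cv2) and the standard library are available. Lean on these libraries where they do the work, as an engineer would, in place of code of your own. Each camera call takes 0.05 s, during which the arm holds its last target. There are 200 camera calls.

## Working session

There is one attempt and no reset: what is moved stays moved. The work goes in short steps, Python scripts to look and compute and a tool call to move; the robot and the scene stay as the last step left them, time stands still between calls to the robot, and variables do not carry over. Pictures are saved under pics/ and viewed, about 8 in all and at most 12, crops included, and the job is handed in when it is done.

Besides the shell and the picture viewer there is one more tool, called after "Request:" as name(argument=value, ...), one argument or row to a line, values as JSON. servo_tool: Moves the arm, as the interface text tells. Its arguments: {"type":"object","properties":{"targets":{"type":"array"},"squeeze":{"type":"number"}},"required":["targets"]}

```bash
mkdir -p pics
python3 - <<'E'
from plant import r
import cv2,numpy as np
s=r.get_state();print(s)
print(r.grasp_offset)
for c in ("scene","top"):
    im=r.capture(c);cv2.imwrite(f"pics/{c}0.png",im)
    for n in ("timer","timer_knob","start_button","timer_shaft"):
        for d in r.cut_out(n,c): print(c,n,round(d["p"],2),d["extent"])
    k=r.get_calibration(c);print(k["K"].tolist(),np.round(k["extrinsics"],4).tolist())
E
```

```text
{'time_s': 0.0, 'joints': array([-6.01557012e+01,  2.05922620e+01,  6.35062928e-01, -1.95700489e-02,
       -7.01352141e+01, -1.65051953e+01]), 'qd': array([-0.10062193, -0.0012843 , -0.11712637,  0.0896882 , -0.00830278,
        0.06686993]), 'joint_torque': array([ 1.81842082e-03, -5.82716811e+01,  2.93071175e+01,  6.99735090e+00,
        6.83311999e-03, -1.44059295e-04]), 'tcp_pos': array([ 0.15556335, -0.65629566,  0.19712491]), 'eef_rot': array([ 1.79906168e+02, -8.61824579e-03, -1.66667554e+02]), 'contact_force': array([ 0.0126393 , -0.49637265,  0.36030813]), 'moment': array([0.00342247, 0.00103701, 0.00673089]), 'gripper_width': 0.08789899975912126}
-0.0188
scene timer 0.91 [321.1, 196.8, 353.2, 217.5]
scene timer 0.74 [125.2, 187.0, 157.2, 220.4]
scene timer 0.63 [235.6, 185.1, 284.9, 229.6]
scene timer_knob 0.73 [134.5, 193.2, 152.7, 203.5]
scene timer_knob 0.59 [253.7, 185.3, 277.1, 198.7]
scene start_button 0.34 [291.3, 168.3, 310.3, 202.2]
scene timer_shaft 0.62 [137.0, 191.8, 149.3, 202.5]
scene timer_shaft 0.5 [255.4, 185.5, 271.1, 199.3]
scene timer_shaft 0.44 [325.4,
[... 173 characters left out ...]
62, -0.3635, 0.4997, -0.7366], [-0.0222, -0.8248, -0.565, 0.8882], [0.0, 0.0, 0.0, 1.0]]
top timer 0.97 [220.1, 158.4, 269.3, 195.2]
top timer 0.81 [325.8, 235.6, 357.9, 273.2]
top timer 0.71 [174.2, 120.2, 205.5, 149.7]
top timer 0.6 [256.0, 167.8, 263.4, 175.1]
top timer_knob 0.63 [229.9, 166.4, 246.3, 180.4]
top start_button 0.6 [256.9, 168.8, 262.7, 173.2]
top timer_shaft 0.66 [184.3, 126.5, 195.0, 142.8]
top timer_shaft 0.59 [228.7, 165.2, 246.3, 182.7]
[[458.40926490026766, 0.0, 249.0995011064906], [0.0, 458.40926490026766, 187.33379769617625], [0.0, 0.0, 1.0]] [[0.0009, -0.9866, 0.1629, 0.2083], [-1.0, 0.0004, 0.0076, -0.029], [-0.0076, -0.1629, -0.9866, 1.6191], [0.0, 0.0, 0.0, 1.0]]
```

```bash
cat > h.py <<'E'
from plant import r
import cv2,numpy as np
def ray(k,u,v,z):
    K=k["K"];E=np.array(k["extrinsics"])
    d=E[:3,:3]@np.linalg.solve(np.array(K),[u,v,1.]);o=E[:3,3]
    return o+d*(z-o[2])/d[2]
def proj(k,p):
    E=np.linalg.inv(np.array(k["extrinsics"]));c=E[:3,:3]@np.array(p)+E[:3,3]
    q=np.array(k["K"])@c;return q[:2]/q[2]
E
python3 - <<'E'
from h import *
a=cv2.imread("pics/top0.png");b=cv2.imread("pics/scene0.png")
a=cv2.resize(a[90:300,130:400],None,fx=2.9,fy=2.9,interpolation=cv2.INTER_CUBIC)
cv2.imwrite("pics/a.png",a)
k=r.get_calibration("top")
for u,v in ((244.7,176.8),(341.8,254.4),(189.8,135)):print(ray(k,u,v,.047))
print(ray(k,259.8,171,.059),ray(k,238,173.4,.075))
E
```

```text
[ 0.50509183 -0.00146775  0.047     ]
[ 0.23734905 -0.331211    0.047     ]
[0.65602118 0.19361323 0.047     ]
[ 0.52326799 -0.0540195   0.059     ] [0.51169008 0.0210678  0.075     ]
```

View pics/a.png

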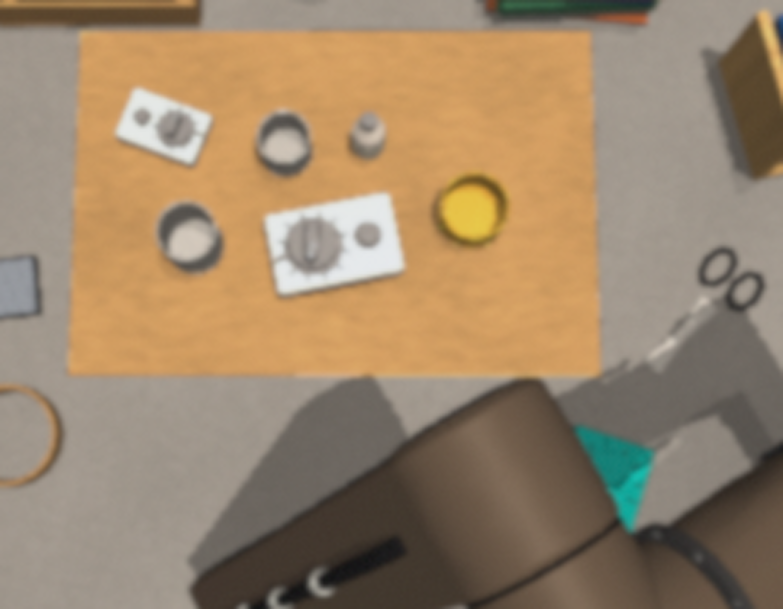

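The larger white timer stands at about (0.505, -0.001) with a yaw of about 10°, and its long rib points to the left in the image. The turquoise look-alike is under the arm. I'll move above the knob.

Request:
servo_tool(
  targets=[
    {"dz": 3},
    {"dz": 6, "dx": 1.5, "dy": 3, "spin": 0.12},
    {"dz": 8, "dx": 3.5, "dy": 6.6, "spin": 0.24},
    {"dz": 8, "dx": 5.5, "dy": 10.4, "spin": 0.36},
    {"dz": 8, "dx": 7.5, "dy": 14.2, "spin": 0.48},
    {"dz": 8, "dx": 9.5, "dy": 18, "spin": 0.6},
    {"dz": 8, "dx": 11.4, "dy": 21.6, "spin": 0.72},
    {"dz": 8, "dx": 13.3, "dy": 25.2, "spin": 0.84},
    {"dz": 8, "dx": 15.2, "dy": 28.8, "spin": 0.96},
    {"dz": 8, "dx": 17, "dy": 32.3, "spin": 1.08},
  ],
)

```text
validation failed for argument at $.ta...
```

Request:
servo_tool(
  targets=[
    {"dx": 2, "dy": 3.8, "spin": 0.12},
    {"dx": 4, "dy": 7.5, "spin": 0.24},
    {"dx": 6, "dy": 11.2, "spin": 0.36},
    {"dx": 8, "dy": 15, "spin": 0.48},
    {"dx": 10, "dy": 18.8, "spin": 0.6},
    {"dx": 12, "dy": 22.5, "spin": 0.72},
    {"dx": 14, "dy": 26.2, "spin": 0.84},
    {"dx": 16, "dy": 30, "spin": 0.96},
    {"dx": 17.5, "dy": 33, "spin": 1.08},
    {"dx": 18.6, "dy": 35.5, "spin": 1.2},
  ],
)

```text
validation failed for argument at $.ta...
```

Request:
servo_tool(
  targets=[
    {"spin": 0.12},
    {"spin": 0.24},
    {"spin": 0.36},
    {"spin": 0.48},
    {"spin": 0.6},
    {"spin": 0.72},
    {"spin": 0.8},
    {"spin": 0.8},
    {"spin": 0.8},
    {"spin": 0.8},
  ],
)

```text
validation failed for argument at $.ta...
```

Run:
```python
from h import *
s=r.get_state();print(s["time_s"],s["tcp_pos"],s["eef_rot"],s["joints"])
k=r.get_calibration("wrist")
im=r.capture("wrist");cv2.imwrite("pics/w0.png",im)
for n in ("timer","timer_knob","start_button"):
    for d in r.cut_out(n,"wrist"):
        print(n,round(d["p"],2),d["extent"])
```

```text
0.5 [ 0.15568941 -0.65676107  0.1980316 ] [ 1.79996198e+02  1.31649741e-03 -1.66664190e+02] [-6.01564346e+01  2.05481750e+01  6.81787027e-01 -2.49068499e-03
 -7.01368831e+01 -1.65069088e+01]
timer 0.71 [496.2, 220.2, 512.0, 237.9]
```

View pics/w0.png

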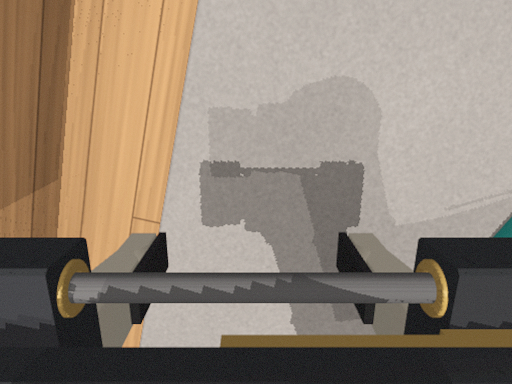

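Nothing moved because the rows were refused. The picture shows only the floor, the fingers and the tool. I'll resend with every field filled in.

Request:
servo_tool(
  targets=[
    {"dx": 0, "dy": 0, "dz": 3, "spin": 0, "grip": 100},
    {"dx": 1.5, "dy": 3, "dz": 6, "spin": 0.12, "grip": 100},
    {"dx": 3.5, "dy": 6.6, "dz": 8, "spin": 0.24, "grip": 100},
    {"dx": 5.5, "dy": 10.4, "dz": 8, "spin": 0.36, "grip": 100},
    {"dx": 7.5, "dy": 14.2, "dz": 8, "spin": 0.48, "grip": 100},
    {"dx": 9.5, "dy": 18, "dz": 8, "spin": 0.6, "grip": 100},
    {"dx": 11.4, "dy": 21.6, "dz": 8, "spin": 0.72, "grip": 100},
    {"dx": 13.3, "dy": 25.2, "dz": 8, "spin": 0.84, "grip": 100},
    {"dx": 15.2, "dy": 28.8, "dz": 8, "spin": 0.96, "grip": 100},
    {"dx": 17, "dy": 32.3, "dz": 8, "spin": 1.08, "grip": 100},
  ],
)

```text
time_s: 1.53
tcp_pos: [0.3236, -0.3367, 0.2784]
eef_rot: [-179.9, -0.0, -104.5]
contact_force: [1.2, 0.0, 0.5]
gripper_width: 0.0874
```

Request:
servo_tool(
  targets=[
    {"dx": 2, "dy": 3.8, "dz": 0, "spin": 0.12, "grip": 100},
    {"dx": 4, "dy": 7.5, "dz": 0, "spin": 0.24, "grip": 100},
    {"dx": 6, "dy": 11.2, "dz": 0, "spin": 0.36, "grip": 100},
    {"dx": 8, "dy": 15, "dz": 0, "spin": 0.48, "grip": 100},
    {"dx": 10, "dy": 18.8, "dz": 0, "spin": 0.6, "grip": 100},
    {"dx": 12, "dy": 22.5, "dz": 0, "spin": 0.72, "grip": 100},
    {"dx": 14, "dy": 26.2, "dz": 0, "spin": 0.84, "grip": 100},
    {"dx": 16, "dy": 30, "dz": 0, "spin": 0.96, "grip": 100},
    {"dx": 17.5, "dy": 33, "dz": 0, "spin": 1.08, "grip": 100},
    {"dx": 18.6, "dy": 35.5, "dz": 0, "spin": 1.2, "grip": 100},
  ],
)

```text
time_s: 2.37
tcp_pos: [0.5105, 0.0196, 0.2781]
eef_rot: [-180.0, -0.0, -35.6]
contact_force: [0.5, -0.5, -0.7]
gripper_width: 0.0878
```

Request:
servo_tool(
  targets=[
    {"dx": 0, "dy": 0, "dz": 0, "spin": 0.12, "grip": 100},
    {"dx": 0, "dy": 0, "dz": 0, "spin": 0.24, "grip": 100},
    {"dx": 0, "dy": 0, "dz": 0, "spin": 0.36, "grip": 100},
    {"dx": 0, "dy": 0, "dz": 0, "spin": 0.48, "grip": 100},
    {"dx": 0, "dy": 0, "dz": 0, "spin": 0.6, "grip": 100},
    {"dx": 0, "dy": 0, "dz": 0, "spin": 0.72, "grip": 100},
    {"dx": 0, "dy": 0, "dz": 0, "spin": 0.8, "grip": 100},
    {"dx": 0, "dy": 0, "dz": 0, "spin": 0.8, "grip": 100},
    {"dx": 0, "dy": 0, "dz": 0, "spin": 0.8, "grip": 100},
    {"dx": 0, "dy": 0, "dz": 0, "spin": 0.8, "grip": 100},
  ],
)

```text
time_s: 3.2
tcp_pos: [0.5092, 0.0165, 0.2781]
eef_rot: [-180.0, -0.0, 9.6]
contact_force: [0.6, 0.3, 0.0]
gripper_width: 0.0877
```

Run:
```python
from h import *
s=r.get_state();print(s["time_s"],s["tcp_pos"],s["eef_rot"],s["joints"])
k=r.get_calibration("wrist");print(np.round(k["extrinsics"],3),k["K"][0])
im=r.capture("wrist");cv2.imwrite("pics/w1.png",im)
for n in ("timer","timer_knob","start_button"):
    for d in r.cut_out(n,"wrist"):
        print(n,round(d["p"],2),d["extent"])
for n in ("top",):
    im=r.capture(n);cv2.imwrite("pics/t1.png",im)
```

```text
3.2 [0.50924932 0.01652235 0.27813282] [-1.79996709e+02 -8.56789879e-03  9.64222090e+00] [ 2.39703780e+01  2.18540771e+00 -1.22136239e+01 -1.10339760e-03
 -7.55918525e+01  7.56721176e+01]
[[ 0.169 -0.944 -0.283  0.586]
 [-0.986 -0.162 -0.047  0.03 ]
 [-0.001  0.287 -0.958  0.466]
 [ 0.     0.     0.     1.   ]] [335.96208022   0.         251.88090816]
timer 0.93 [67.8, 0.0, 162.9, 42.3]
timer 0.73 [202.1, 108.8, 329.6, 192.1]
timer_knob 0.91 [217.8, 129.3, 269.7, 183.1]
timer_knob 0.5 [204.8, 108.7, 327.4, 189.3]
start_button 0.72 [292.8, 143.3, 309.0, 161.9]
```

View pics/w1.png

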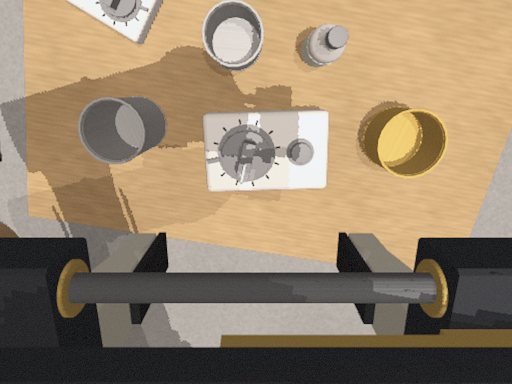

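Run:
```python
from h import *
k=r.get_calibration("wrist")
im=cv2.imread("pics/w1.png")
d=r.capture("wrist")
m=r.cut_out("timer","wrist"); m=[x for x in m if 200<x["extent"][0]<215][0]["mask"]
c=cv2.minAreaRect(np.argwhere(m)[:,::-1].astype(np.float32));print(c)
P=[ray(k,u,v,.047) for u,v in cv2.boxPoints(c)]
for p in P: print(p.round(4))
C=np.mean(P,0);print("c",C)
B=ray(k,301,152.5,.059);print("B",B)
# model fit by eye: overlay
def T(x,y,z,C,yaw):
    a=np.deg2rad(yaw);return [C[0]+x*np.cos(a)-y*np.sin(a),C[1]+x*np.sin(a)+y*np.cos(a),z]
kn=[x for x in r.cut_out("timer_knob","wrist")][0]["extent"];print(kn)
g=cv2.resize(d[100:200,195:340],None,fx=5,fy=5,interpolation=cv2.INTER_CUBIC)
e=P[0]-P[1];f=P[1]-P[2]
L=max(e,f,key=np.linalg.norm);L=L*np.sign(L[1]);yaw=np.degrees(np.arctan2(-L[0],L[1]));print("yaw",yaw,np.linalg.norm(e),np.linalg.norm(f))
for pt in [T(sx*.05,sy*.078,.047,C,yaw) for sx in(1,-1) for sy in (1,-1)]+[T(0,-.042,.059,C,yaw),T(0,.025,.1,C,yaw)]:
    u=(proj(k,pt)-[195,100])*5+2;cv2.circle(g,tuple(int(i) for i in u),3,(0,0,255),1)
for z,col in((.065,(0,255,0)),(.073,(255,0,0))):
  q=[ (proj(k,np.array(T(0,.025,z,C,yaw))+[.03*np.cos(t),.03*np.sin(t),0])-[195,100])*5+2 for t in np.linspace(0,6.28,60)]
  cv2.polylines(g,[np.int32(q)],True,col,1)
cv2.imwrite("pics/w1c.png",g)
```

```text
((266.43463134765625, 149.4082794189453), (79.86726379394531, 125.22012329101562), 88.21009063720703)
[0.5535 0.0854 0.047 ]
[ 0.584  -0.0631  0.047 ]
[ 0.4868 -0.0899  0.047 ]
[0.4538 0.0692 0.047 ]
c [5.19536790e-01 4.01209157e-04 4.70000000e-02]
B [ 0.52658486 -0.04078866  0.059     ]
[101.1, 0.0, 137.6, 20.6]
yaw 11.583152713174737 0.15166045428020133 0.10075414839350384
```

View pics/w1c.png

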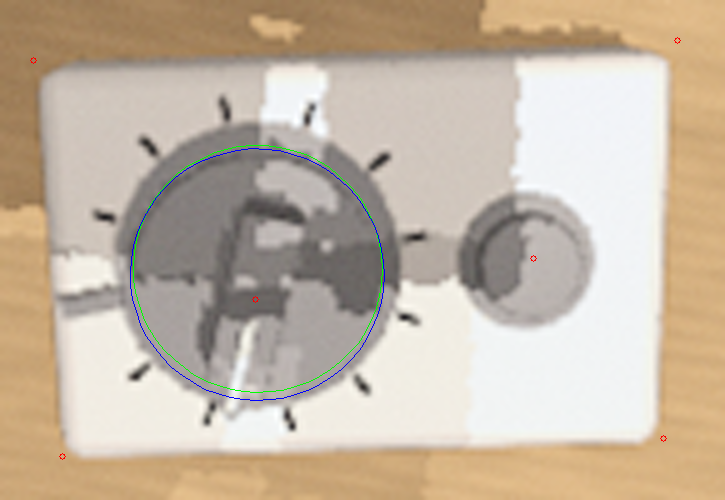

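The picture is consistent. The case corners, the button at crop (533,262) and the skirt all match the model with knob axis ≈ (0.514, 0.025) and yaw ≈ 11.6°. The nose points down in the image at crop (235,415), so the knob angle is about 0.2. The long rib is at crop (65–120,300). I'll go closer and turn to the bar's direction.

Request:
servo_tool(
  targets=[
    {"dx": 0.2, "dy": 0.3, "dz": -2, "spin": -0.05, "grip": 100},
    {"dx": 0.5, "dy": 0.8, "dz": -4, "spin": -0.1, "grip": 100},
    {"dx": 0.5, "dy": 0.8, "dz": -6, "spin": -0.16, "grip": 100},
    {"dx": 0.5, "dy": 0.8, "dz": -8, "spin": -0.16, "grip": 100},
    {"dx": 0.5, "dy": 0.8, "dz": -10, "spin": -0.16, "grip": 100},
    {"dx": 0.5, "dy": 0.8, "dz": -10, "spin": -0.16, "grip": 100},
    {"dx": 0.5, "dy": 0.8, "dz": -10, "spin": -0.16, "grip": 100},
    {"dx": 0.5, "dy": 0.8, "dz": -10, "spin": -0.16, "grip": 100},
    {"dx": 0.5, "dy": 0.8, "dz": -10, "spin": -0.16, "grip": 100},
    {"dx": 0.5, "dy": 0.8, "dz": -10, "spin": -0.16, "grip": 100},
  ],
)

```text
time_s: 4.43
tcp_pos: [0.5151, 0.0248, 0.1794]
eef_rot: [-180.0, -0.1, 0.6]
contact_force: [-0.2, -0.1, -0.5]
gripper_width: 0.0873
```

Run:
```python
from h import *
s=r.get_state();print(s["time_s"],s["tcp_pos"],s["eef_rot"],s["contact_force"])
k=r.get_calibration("wrist");print(np.round(k["extrinsics"],3))
np.savez("pics/w2.npz",K=k["K"],E=k["extrinsics"])
im=r.capture("wrist");cv2.imwrite("pics/w2.png",im)
for n in ("timer","timer_knob","start_button"):
    for d in r.cut_out(n,"wrist"): print(n,round(d["p"],2),d["extent"])
g=cv2.resize(im[60:260,130:390],None,fx=3,fy=3,interpolation=cv2.INTER_CUBIC)
cv2.imwrite("pics/w2c.png",g)
```

```text
4.4333 [0.51505284 0.02477637 0.17939057] [-1.79961398e+02 -1.21420611e-01  6.43910471e-01] [-0.18460604 -0.05185891 -0.4778667 ]
[[ 0.013 -0.958 -0.285  0.592]
 [-1.    -0.013 -0.002  0.026]
 [-0.002  0.285 -0.959  0.367]
 [ 0.     0.     0.     1.   ]]
timer 0.96 [0.0, 0.0, 119.0, 64.2]
timer 0.59 [191.5, 104.8, 358.2, 230.7]
timer_knob 0.87 [221.4, 150.0, 284.2, 222.5]
timer_knob 0.57 [34.2, 0.7, 82.5, 34.1]
start_button 0.62 [306.7, 155.2, 334.2, 179.3]
start_button 0.2 [302.9, 2.2, 370.7, 57.9]
```

View pics/w2c.png

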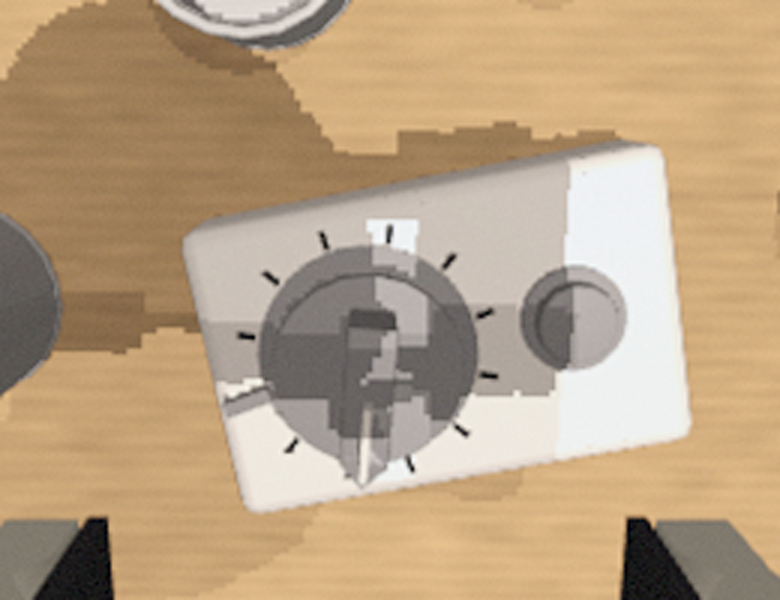

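The bar is nearly parallel to the tool, tilted about 2.5° further clockwise, with the nose tip at crop (362,485). The rib is at crop (222,408)–(268,390). I'll compute the fit.

Run:
```python
from h import *
from scipy.optimize import least_squares
k=dict(np.load("pics/w2.npz"));k=dict(K=k["K"],extrinsics=k["E"])
W=lambda x,y,z:ray(k,130+x/3,60+y/3,z)
L={'+y':[(185,250),(215,370),(243,490)],'-y':[(663,165),(676,290),(690,420)],'-x':[(270,509),(470,474),(675,440)]}
def res(p):
    o=[];c,s=np.cos(p[2]),np.sin(p[2])
    for n,q in L.items():
        for x,y in q:
            w=W(x,y,.045)[:2]-p[:2];a=c*w[0]+s*w[1];b=-s*w[0]+c*w[1]
            o.append({'+y':b-.078,'-y':b+.078,'-x':a+.05}[n])
    return np.array(o)
f=least_squares(res,[.51,0,.2]);p=f.x;print(p[:2],np.degrees(p[2]),(f.fun*1e3).round(1))
c,s=np.cos(p[2]),np.sin(p[2]);ax=p[:2]+.025*np.array([-s,c]);print("axis",ax,"button",p[:2]-.042*np.array([-s,c]))
print("ringc",W(368,355,.048),"buttonimg",W(580,325,.059))
for z in(.09,.095,.1,.105): print(z,W(362,485,z-.01),W(371,314,z))
a,b=W(222,408,.047),W(268,390,.047);d=a-b;print("rib az",np.degrees(np.arctan2(d[1],d[0])),a,np.degrees(np.arctan2(*(a[:2]-ax)[::-1])))
```

```text
[ 5.18626712e-01 -7.03379021e-05] 11.28437962484965 [-1.3 -1.8 -1.7  1.8  1.6  1.3  0.1  0.2 -0.3]
axis [0.51373474 0.02444636] button [ 0.52684522 -0.0412584 ]
ringc [0.51214882 0.02446889 0.048     ] buttonimg [ 0.52542414 -0.04157304  0.059     ]
0.09 [0.47927058 0.02587661 0.08      ] [0.53451619 0.02394449 0.09      ]
0.095 [0.48123509 0.02587308 0.085     ] [0.53555589 0.02397565 0.095     ]
0.1 [0.4831996  0.02586955 0.09      ] [0.53659558 0.02400682 0.1       ]
0.105 [0.48516412 0.02586603 0.095     ] [0.53763527 0.02403798 0.105     ]
rib az 112.67964248300792 [0.49310241 0.07279066 0.047     ] 113.11177918945391
```

Request:
servo_tool(
  targets=[
    {"dx": -0.1, "dy": 0, "dz": 0, "spin": -0.045, "grip": 35},
    {"dx": -0.15, "dy": -0.03, "dz": 0, "spin": -0.045, "grip": 35},
    {"dx": -0.15, "dy": -0.03, "dz": -1, "spin": -0.045, "grip": 35},
    {"dx": -0.15, "dy": -0.03, "dz": -3, "spin": -0.045, "grip": 35},
    {"dx": -0.15, "dy": -0.03, "dz": -5, "spin": -0.045, "grip": 35},
    {"dx": -0.15, "dy": -0.03, "dz": -6.5, "spin": -0.045, "grip": 35},
    {"dx": -0.15, "dy": -0.03, "dz": -8, "spin": -0.045, "grip": 35},
    {"dx": -0.15, "dy": -0.03, "dz": -9, "spin": -0.045, "grip": 35},
    {"dx": -0.15, "dy": -0.03, "dz": -9.2, "spin": -0.045, "grip": 35},
    {"dx": -0.15, "dy": -0.03, "dz": -9.2, "spin": -0.045, "grip": 35},
  ],
)

```text
time_s: 5.47
tcp_pos: [0.5124, 0.024, 0.0853]
eef_rot: [180.0, 0.1, -1.9]
contact_force: [0.2, 0.1, 0.2]
gripper_width: 0.0317
```

Run:
```python
from h import *
s=r.get_state();print(s["time_s"],s["tcp_pos"],s["eef_rot"],s["contact_force"],s["gripper_width"])
im=r.capture("wrist");cv2.imwrite("pics/w3.png",im)
```

```text
5.4667 [0.51235693 0.02402722 0.08530529] [ 1.79954171e+02  8.46160441e-02 -1.90399035e+00] [0.15981636 0.1176632  0.15394411] 0.031743273051569786
```

View pics/w3.png

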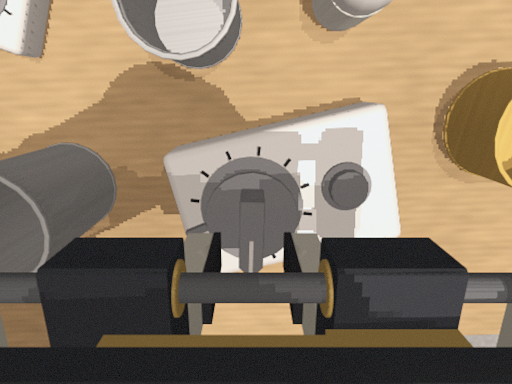

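The bar is centred and parallel between the fingers (columns 240–265, fingers at 213 and 287). Now I'll feel downwards.

Request:
servo_tool(
  targets=[
    {"dx": 0, "dy": 0, "dz": -0.2, "spin": 0, "grip": 35},
    {"dx": 0, "dy": 0, "dz": -0.4, "spin": 0, "grip": 35},
    {"dx": 0, "dy": 0, "dz": -0.6, "spin": 0, "grip": 35},
    {"dx": 0, "dy": 0, "dz": -0.8, "spin": 0, "grip": 35},
    {"dx": 0, "dy": 0, "dz": -0.9, "spin": 0, "grip": 35},
    {"dx": 0, "dy": 0, "dz": -1.0, "spin": 0, "grip": 35},
    {"dx": 0, "dy": 0, "dz": -1.1, "spin": 0, "grip": 35},
    {"dx": 0, "dy": 0, "dz": -1.15, "spin": 0, "grip": 35},
    {"dx": 0, "dy": 0, "dz": -1.2, "spin": 0, "grip": 35},
    {"dx": 0, "dy": 0, "dz": -1.2, "spin": 0, "grip": 35},
  ],
)

```text
time_s: 6.35
tcp_pos: [0.5128, 0.0243, 0.074]
eef_rot: [180.0, 0.0, -1.9]
contact_force: [-0.3, 0.1, -0.4]
gripper_width: 0.0308
```

Request:
servo_tool(
  targets=[
    {"dx": 0, "dy": 0, "dz": -0.02, "spin": 0, "grip": 35},
    {"dx": 0, "dy": 0, "dz": -0.04, "spin": 0, "grip": 35},
    {"dx": 0, "dy": 0, "dz": -0.06, "spin": 0, "grip": 35},
    {"dx": 0, "dy": 0, "dz": -0.08, "spin": 0, "grip": 35},
    {"dx": 0, "dy": 0, "dz": -0.1, "spin": 0, "grip": 35},
    {"dx": 0, "dy": 0, "dz": -0.12, "spin": 0, "grip": 35},
    {"dx": 0, "dy": 0, "dz": -0.14, "spin": 0, "grip": 35},
    {"dx": 0, "dy": 0, "dz": -0.15, "spin": 0, "grip": 35},
    {"dx": 0, "dy": 0, "dz": -0.15, "spin": 0, "grip": 35},
    {"dx": 0, "dy": 0, "dz": -0.15, "spin": 0, "grip": 35},
  ],
)

```text
time_s: 7.18
tcp_pos: [0.5128, 0.0242, 0.0726]
eef_rot: [180.0, 0.0, -1.9]
contact_force: [1.1, -0.4, -0.2]
gripper_width: 0.0309
```

Request:
servo_tool(
  targets=[
    {"dx": 0, "dy": 0, "dz": -0.02, "spin": 0, "grip": 35},
    {"dx": 0, "dy": 0, "dz": -0.04, "spin": 0, "grip": 35},
    {"dx": 0, "dy": 0, "dz": -0.06, "spin": 0, "grip": 35},
    {"dx": 0, "dy": 0, "dz": -0.08, "spin": 0, "grip": 35},
    {"dx": 0, "dy": 0, "dz": -0.1, "spin": 0, "grip": 35},
    {"dx": 0, "dy": 0, "dz": -0.12, "spin": 0, "grip": 35},
    {"dx": 0, "dy": 0, "dz": -0.14, "spin": 0, "grip": 35},
    {"dx": 0, "dy": 0, "dz": -0.15, "spin": 0, "grip": 35},
    {"dx": 0, "dy": 0, "dz": -0.15, "spin": 0, "grip": 35},
    {"dx": 0, "dy": 0, "dz": -0.15, "spin": 0, "grip": 35},
  ],
)

```text
time_s: 8.02
tcp_pos: [0.5128, 0.0242, 0.071]
eef_rot: [180.0, -0.0, -1.9]
contact_force: [-0.5, 0.4, -0.3]
gripper_width: 0.0307
```

Request:
servo_tool(
  targets=[
    {"dx": 0, "dy": 0, "dz": -0.02, "spin": 0, "grip": 35},
    {"dx": 0, "dy": 0, "dz": -0.04, "spin": 0, "grip": 35},
    {"dx": 0, "dy": 0, "dz": -0.06, "spin": 0, "grip": 35},
    {"dx": 0, "dy": 0, "dz": -0.08, "spin": 0, "grip": 35},
    {"dx": 0, "dy": 0, "dz": -0.1, "spin": 0, "grip": 35},
    {"dx": 0, "dy": 0, "dz": -0.12, "spin": 0, "grip": 35},
    {"dx": 0, "dy": 0, "dz": -0.14, "spin": 0, "grip": 35},
    {"dx": 0, "dy": 0, "dz": -0.15, "spin": 0, "grip": 35},
    {"dx": 0, "dy": 0, "dz": -0.15, "spin": 0, "grip": 35},
    {"dx": 0, "dy": 0, "dz": -0.15, "spin": 0, "grip": 35},
  ],
)

```text
time_s: 8.85
tcp_pos: [0.5128, 0.0242, 0.0696]
eef_rot: [180.0, 0.0, -1.9]
contact_force: [-0.2, -0.2, 0.4]
gripper_width: 0.031
```

Request:
servo_tool(
  targets=[
    {"dx": 0, "dy": 0, "dz": -0.02, "spin": 0, "grip": 35},
    {"dx": 0, "dy": 0, "dz": -0.04, "spin": 0, "grip": 35},
    {"dx": 0, "dy": 0, "dz": -0.06, "spin": 0, "grip": 35},
    {"dx": 0, "dy": 0, "dz": -0.08, "spin": 0, "grip": 35},
    {"dx": 0, "dy": 0, "dz": -0.1, "spin": 0, "grip": 35},
    {"dx": 0, "dy": 0, "dz": -0.12, "spin": 0, "grip": 35},
    {"dx": 0, "dy": 0, "dz": -0.14, "spin": 0, "grip": 35},
    {"dx": 0, "dy": 0, "dz": -0.15, "spin": 0, "grip": 35},
    {"dx": 0, "dy": 0, "dz": -0.15, "spin": 0, "grip": 35},
    {"dx": 0, "dy": 0, "dz": -0.15, "spin": 0, "grip": 35},
  ],
)

```text
time_s: 9.68
tcp_pos: [0.5128, 0.0242, 0.068]
eef_rot: [180.0, 0.0, -1.9]
contact_force: [-0.2, -0.3, 0.1]
gripper_width: 0.0304
```

Request:
servo_tool(
  targets=[
    {"dx": 0, "dy": 0, "dz": -0.02, "spin": 0, "grip": 35},
    {"dx": 0, "dy": 0, "dz": -0.04, "spin": 0, "grip": 35},
    {"dx": 0, "dy": 0, "dz": -0.06, "spin": 0, "grip": 35},
    {"dx": 0, "dy": 0, "dz": -0.08, "spin": 0, "grip": 35},
    {"dx": 0, "dy": 0, "dz": -0.1, "spin": 0, "grip": 35},
    {"dx": 0, "dy": 0, "dz": -0.12, "spin": 0, "grip": 35},
    {"dx": 0, "dy": 0, "dz": -0.14, "spin": 0, "grip": 35},
    {"dx": 0, "dy": 0, "dz": -0.15, "spin": 0, "grip": 35},
    {"dx": 0, "dy": 0, "dz": -0.15, "spin": 0, "grip": 35},
    {"dx": 0, "dy": 0, "dz": -0.15, "spin": 0, "grip": 35},
  ],
)

```text
time_s: 10.52
tcp_pos: [0.5128, 0.0242, 0.0666]
eef_rot: [180.0, 0.0, -1.9]
contact_force: [0.4, -0.4, -0.4]
gripper_width: 0.0307
```

Request:
servo_tool(
  targets=[
    {"dx": 0, "dy": 0, "dz": -0.02, "spin": 0, "grip": 35},
    {"dx": 0, "dy": 0, "dz": -0.04, "spin": 0, "grip": 35},
    {"dx": 0, "dy": 0, "dz": -0.06, "spin": 0, "grip": 35},
    {"dx": 0, "dy": 0, "dz": -0.08, "spin": 0, "grip": 35},
    {"dx": 0, "dy": 0, "dz": -0.1, "spin": 0, "grip": 35},
    {"dx": 0, "dy": 0, "dz": -0.12, "spin": 0, "grip": 35},
    {"dx": 0, "dy": 0, "dz": -0.14, "spin": 0, "grip": 35},
    {"dx": 0, "dy": 0, "dz": -0.15, "spin": 0, "grip": 35},
    {"dx": 0, "dy": 0, "dz": -0.15, "spin": 0, "grip": 35},
    {"dx": 0, "dy": 0, "dz": -0.15, "spin": 0, "grip": 35},
  ],
)

```text
time_s: 11.35
tcp_pos: [0.5128, 0.0242, 0.0651]
eef_rot: [180.0, 0.0, -1.9]
contact_force: [-1.2, -0.3, 0.2]
gripper_width: 0.0308
```

Request:
servo_tool(
  targets=[
    {"dx": 0, "dy": 0, "dz": -0.02, "spin": 0, "grip": 35},
    {"dx": 0, "dy": 0, "dz": -0.04, "spin": 0, "grip": 35},
    {"dx": 0, "dy": 0, "dz": -0.06, "spin": 0, "grip": 35},
    {"dx": 0, "dy": 0, "dz": -0.08, "spin": 0, "grip": 35},
    {"dx": 0, "dy": 0, "dz": -0.1, "spin": 0, "grip": 35},
    {"dx": 0, "dy": 0, "dz": -0.12, "spin": 0, "grip": 35},
    {"dx": 0, "dy": 0, "dz": -0.14, "spin": 0, "grip": 35},
    {"dx": 0, "dy": 0, "dz": -0.15, "spin": 0, "grip": 35},
    {"dx": 0, "dy": 0, "dz": -0.15, "spin": 0, "grip": 35},
    {"dx": 0, "dy": 0, "dz": -0.15, "spin": 0, "grip": 35},
  ],
)

```text
time_s: 12.18
tcp_pos: [0.5128, 0.0243, 0.0636]
eef_rot: [180.0, -0.0, -1.9]
contact_force: [0.1, 0.3, -1.3]
gripper_width: 0.0307
```

Request:
servo_tool(
  targets=[
    {"dx": 0, "dy": 0, "dz": -0.02, "spin": 0, "grip": 35},
    {"dx": 0, "dy": 0, "dz": -0.04, "spin": 0, "grip": 35},
    {"dx": 0, "dy": 0, "dz": -0.06, "spin": 0, "grip": 35},
    {"dx": 0, "dy": 0, "dz": -0.08, "spin": 0, "grip": 35},
    {"dx": 0, "dy": 0, "dz": -0.1, "spin": 0, "grip": 35},
    {"dx": 0, "dy": 0, "dz": -0.12, "spin": 0, "grip": 35},
    {"dx": 0, "dy": 0, "dz": -0.14, "spin": 0, "grip": 35},
    {"dx": 0, "dy": 0, "dz": -0.15, "spin": 0, "grip": 35},
    {"dx": 0, "dy": 0, "dz": -0.15, "spin": 0, "grip": 35},
    {"dx": 0, "dy": 0, "dz": -0.15, "spin": 0, "grip": 35},
  ],
)

```text
time_s: 13.02
tcp_pos: [0.5128, 0.0243, 0.0621]
eef_rot: [-180.0, -0.0, -1.9]
contact_force: [-0.9, 1.3, -0.2]
gripper_width: 0.0307
```

Request:
servo_tool(
  targets=[
    {"dx": 0, "dy": 0, "dz": -0.02, "spin": 0, "grip": 35},
    {"dx": 0, "dy": 0, "dz": -0.04, "spin": 0, "grip": 35},
    {"dx": 0, "dy": 0, "dz": -0.06, "spin": 0, "grip": 35},
    {"dx": 0, "dy": 0, "dz": -0.08, "spin": 0, "grip": 35},
    {"dx": 0, "dy": 0, "dz": -0.1, "spin": 0, "grip": 35},
    {"dx": 0, "dy": 0, "dz": -0.12, "spin": 0, "grip": 35},
    {"dx": 0, "dy": 0, "dz": -0.14, "spin": 0, "grip": 35},
    {"dx": 0, "dy": 0, "dz": -0.15, "spin": 0, "grip": 35},
    {"dx": 0, "dy": 0, "dz": -0.15, "spin": 0, "grip": 35},
    {"dx": 0, "dy": 0, "dz": -0.15, "spin": 0, "grip": 35},
  ],
)

```text
time_s: 13.85
tcp_pos: [0.5128, 0.0243, 0.0606]
eef_rot: [180.0, 0.0, -1.9]
contact_force: [0.5, -0.5, 0.2]
gripper_width: 0.0306
```

Request:
servo_tool(
  targets=[
    {"dx": 0, "dy": 0, "dz": -0.02, "spin": 0, "grip": 35},
    {"dx": 0, "dy": 0, "dz": -0.04, "spin": 0, "grip": 35},
    {"dx": 0, "dy": 0, "dz": -0.06, "spin": 0, "grip": 35},
    {"dx": 0, "dy": 0, "dz": -0.08, "spin": 0, "grip": 35},
    {"dx": 0, "dy": 0, "dz": -0.1, "spin": 0, "grip": 35},
    {"dx": 0, "dy": 0, "dz": -0.12, "spin": 0, "grip": 35},
    {"dx": 0, "dy": 0, "dz": -0.14, "spin": 0, "grip": 35},
    {"dx": 0, "dy": 0, "dz": -0.15, "spin": 0, "grip": 35},
    {"dx": 0, "dy": 0, "dz": -0.15, "spin": 0, "grip": 35},
    {"dx": 0, "dy": 0, "dz": -0.15, "spin": 0, "grip": 35},
  ],
)

```text
time_s: 14.68
tcp_pos: [0.5128, 0.0242, 0.0591]
eef_rot: [180.0, 0.0, -1.9]
contact_force: [0.3, 0.6, 0.4]
gripper_width: 0.031
```

Request:
servo_tool(
  targets=[
    {"dx": 0, "dy": 0, "dz": -0.02, "spin": 0, "grip": 35},
    {"dx": 0, "dy": 0, "dz": -0.04, "spin": 0, "grip": 35},
    {"dx": 0, "dy": 0, "dz": -0.06, "spin": 0, "grip": 35},
    {"dx": 0, "dy": 0, "dz": -0.08, "spin": 0, "grip": 35},
    {"dx": 0, "dy": 0, "dz": -0.1, "spin": 0, "grip": 35},
    {"dx": 0, "dy": 0, "dz": -0.12, "spin": 0, "grip": 35},
    {"dx": 0, "dy": 0, "dz": -0.14, "spin": 0, "grip": 35},
    {"dx": 0, "dy": 0, "dz": -0.15, "spin": 0, "grip": 35},
    {"dx": 0, "dy": 0, "dz": -0.15, "spin": 0, "grip": 35},
    {"dx": 0, "dy": 0, "dz": -0.15, "spin": 0, "grip": 35},
  ],
)

```text
time_s: 15.52
tcp_pos: [0.5128, 0.0242, 0.0575]
eef_rot: [180.0, 0.0, -1.9]
contact_force: [-0.3, 0.2, -0.4]
gripper_width: 0.0307
```

Run:
```python
from h import *
a=r.capture("wrist");b=r.capture("scene")
k=r.get_calibration("scene");u,v=proj(k,[.513,.024,.07]).astype(int);print(u,v)
fs=[]
g=cv2.resize(a[130:330,130:390],(520,400),interpolation=cv2.INTER_CUBIC)
h=cv2.resize(b[v-25:v+20,u-35:u+35],(266*2,171*2))[:200*1]if 0 else cv2.resize(b[v-25:v+20,u-40:u+40],(280,158),interpolation=cv2.INTER_CUBIC)
o=np.zeros((400,800,3),np.uint8);o[:,:520]=g;o[:158,520:]=h
cv2.imwrite("pics/w4.png",o);print(r.get_state()["contact_force"])
```

```text
265 192
[-0.82847746  0.81200703  0.10104126]
```

View pics/w4.png

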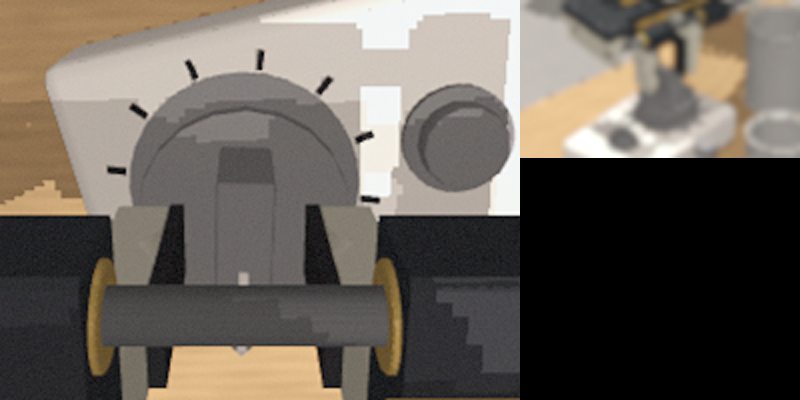

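The bar (columns 217–275) is still centred between the fingers (185–305), and there is no clear bearing yet. I'll continue.

Request:
servo_tool(
  targets=[
    {"dx": 0, "dy": 0, "dz": -0.02, "spin": 0, "grip": 35},
    {"dx": 0, "dy": 0, "dz": -0.04, "spin": 0, "grip": 35},
    {"dx": 0, "dy": 0, "dz": -0.06, "spin": 0, "grip": 35},
    {"dx": 0, "dy": 0, "dz": -0.08, "spin": 0, "grip": 35},
    {"dx": 0, "dy": 0, "dz": -0.1, "spin": 0, "grip": 35},
    {"dx": 0, "dy": 0, "dz": -0.12, "spin": 0, "grip": 35},
    {"dx": 0, "dy": 0, "dz": -0.14, "spin": 0, "grip": 35},
    {"dx": 0, "dy": 0, "dz": -0.15, "spin": 0, "grip": 35},
    {"dx": 0, "dy": 0, "dz": -0.15, "spin": 0, "grip": 35},
    {"dx": 0, "dy": 0, "dz": -0.15, "spin": 0, "grip": 35},
  ],
)

```text
time_s: 16.45
tcp_pos: [0.5128, 0.0242, 0.056]
eef_rot: [180.0, 0.0, -1.9]
contact_force: [0.6, 0.4, 1.2]
gripper_width: 0.0308
```

Request:
servo_tool(
  targets=[
    {"dx": 0, "dy": 0, "dz": -0.02, "spin": 0, "grip": 35},
    {"dx": 0, "dy": 0, "dz": -0.04, "spin": 0, "grip": 35},
    {"dx": 0, "dy": 0, "dz": -0.06, "spin": 0, "grip": 35},
    {"dx": 0, "dy": 0, "dz": -0.08, "spin": 0, "grip": 35},
    {"dx": 0, "dy": 0, "dz": -0.1, "spin": 0, "grip": 35},
    {"dx": 0, "dy": 0, "dz": -0.1, "spin": 0, "grip": 35},
    {"dx": 0, "dy": 0, "dz": -0.1, "spin": 0, "grip": 35},
    {"dx": 0, "dy": 0, "dz": -0.1, "spin": 0, "grip": 35},
    {"dx": 0, "dy": 0, "dz": -0.1, "spin": 0, "grip": 35},
    {"dx": 0, "dy": 0, "dz": -0.1, "spin": 0, "grip": 35},
  ],
)

```text
time_s: 17.28
tcp_pos: [0.5128, 0.0242, 0.0551]
eef_rot: [-180.0, -0.0, -1.9]
contact_force: [0.5, 0.2, -0.3]
gripper_width: 0.0307
```

Request:
servo_tool(
  targets=[
    {"dx": 0, "dy": 0, "dz": -0.02, "spin": 0, "grip": 35},
    {"dx": 0, "dy": 0, "dz": -0.04, "spin": 0, "grip": 35},
    {"dx": 0, "dy": 0, "dz": -0.06, "spin": 0, "grip": 35},
    {"dx": 0, "dy": 0, "dz": -0.08, "spin": 0, "grip": 35},
    {"dx": 0, "dy": 0, "dz": -0.1, "spin": 0, "grip": 35},
    {"dx": 0, "dy": 0, "dz": -0.12, "spin": 0, "grip": 35},
    {"dx": 0, "dy": 0, "dz": -0.14, "spin": 0, "grip": 35},
    {"dx": 0, "dy": 0, "dz": -0.15, "spin": 0, "grip": 35},
    {"dx": 0, "dy": 0, "dz": -0.15, "spin": 0, "grip": 35},
    {"dx": 0, "dy": 0, "dz": -0.15, "spin": 0, "grip": 35},
  ],
)

```text
time_s: 18.12
tcp_pos: [0.5128, 0.0242, 0.0536]
eef_rot: [180.0, 0.0, -1.9]
contact_force: [-0.4, 0.5, 0.7]
gripper_width: 0.0307
```

Request:
servo_tool(
  targets=[
    {"dx": 0, "dy": 0, "dz": -0.02, "spin": 0, "grip": 35},
    {"dx": 0, "dy": 0, "dz": -0.04, "spin": 0, "grip": 35},
    {"dx": 0, "dy": 0, "dz": -0.06, "spin": 0, "grip": 35},
    {"dx": 0, "dy": 0, "dz": -0.08, "spin": 0, "grip": 35},
    {"dx": 0, "dy": 0, "dz": -0.1, "spin": 0, "grip": 35},
    {"dx": 0, "dy": 0, "dz": -0.1, "spin": 0, "grip": 35},
    {"dx": 0, "dy": 0, "dz": -0.1, "spin": 0, "grip": 35},
    {"dx": 0, "dy": 0, "dz": -0.1, "spin": 0, "grip": 35},
    {"dx": 0, "dy": 0, "dz": -0.1, "spin": 0, "grip": 35},
    {"dx": 0, "dy": 0, "dz": -0.1, "spin": 0, "grip": 35},
  ],
)

```text
time_s: 18.95
tcp_pos: [0.5128, 0.0243, 0.0526]
eef_rot: [-180.0, 0.0, -1.9]
contact_force: [-0.2, 0.7, -0.4]
gripper_width: 0.0307
```

Request:
servo_tool(
  targets=[
    {"dx": 0, "dy": 0, "dz": -0.02, "spin": 0, "grip": 35},
    {"dx": 0, "dy": 0, "dz": -0.04, "spin": 0, "grip": 35},
    {"dx": 0, "dy": 0, "dz": -0.06, "spin": 0, "grip": 35},
    {"dx": 0, "dy": 0, "dz": -0.08, "spin": 0, "grip": 35},
    {"dx": 0, "dy": 0, "dz": -0.1, "spin": 0, "grip": 35},
    {"dx": 0, "dy": 0, "dz": -0.1, "spin": 0, "grip": 35},
    {"dx": 0, "dy": 0, "dz": -0.1, "spin": 0, "grip": 35},
    {"dx": 0, "dy": 0, "dz": -0.1, "spin": 0, "grip": 35},
    {"dx": 0, "dy": 0, "dz": -0.1, "spin": 0, "grip": 35},
    {"dx": 0, "dy": 0, "dz": -0.1, "spin": 0, "grip": 35},
  ],
)

```text
time_s: 19.78
tcp_pos: [0.5128, 0.0243, 0.0516]
eef_rot: [-180.0, -0.0, -1.9]
contact_force: [0.1, 0.4, 0.5]
gripper_width: 0.0308
```

Run:
```python
from h import *
f=[]
for i in range(6):
    s=r.get_state();f.append(np.r_[s["contact_force"],s["moment"]]);
    a=r.capture("wrist")
print(np.mean(f,0).round(3),s["joint_torque"].round(2))
cv2.imwrite("pics/w5.png",cv2.resize(a[130:330,130:390],(780,600),interpolation=cv2.INTER_CUBIC))
```

```text
[-0.071  0.067  0.096 -0.097  0.164  0.001] [  0.   -42.21  22.35   5.26   0.09   0.  ]
```

View pics/w5.png

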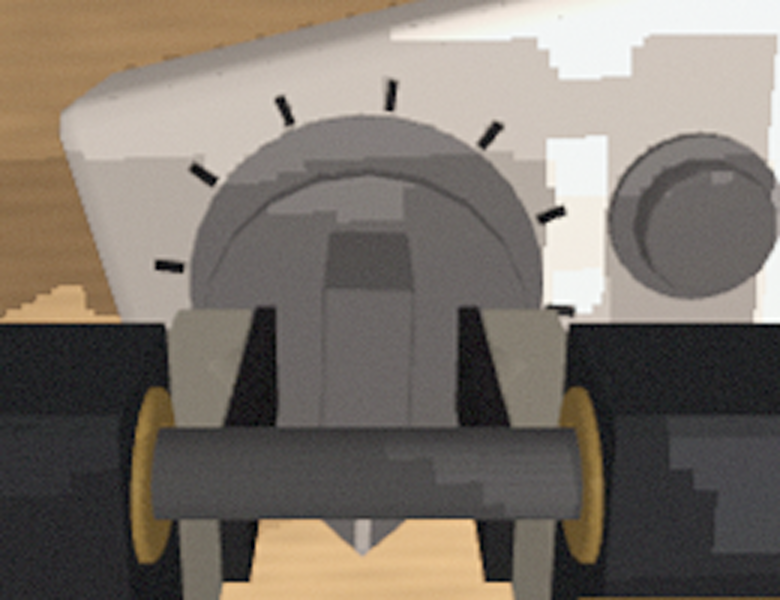

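Run:
```python
from h import *
k=r.get_calibration("wrist")
ax=np.array([.513,.0244]);d=np.array([np.cos(np.radians(-2)),np.sin(np.radians(-2))])
for z in (.047,.05,.053,.056,.059,.062,.065,.07,.073): print(z,"skirt back",proj(k,[*(ax+.03*d),z])[1].round(1),"bar base back",proj(k,[*(ax+.02*d),z])[1].round(1),"bar top back",proj(k,[*(ax+.02*d),z+.028])[1].round(1),"r35back",proj(k,[*(ax+.035*d),z])[1].round(1),"tip30",proj(k,[*(ax-.027*d),z+.02])[1].round(1))
print("tcp",proj(k,r.get_state()["tcp_pos"]), "w12mm px",[ (proj(k,[ax[0]+.02,.0244-.007,z])-proj(k,[ax[0]+.02,.0244+.007,z]))[0].round(1) for z in(.08,.085,.09,.1)])
print("meas: collar 168.3, arc 187.3, bar base 207.3, bar top 226.7, tip 315; bar width at top back 29.5")
```

```text
0.047 skirt back 176.1 bar base back 192.4 bar top back 207.8 r35back 167.8 tip30 279.8
0.05 skirt back 177.4 bar base back 193.9 bar top back 209.8 r35back 168.9 tip30 282.6
0.053 skirt back 178.6 bar base back 195.4 bar top back 211.8 r35back 170.1 tip30 285.5
0.056 skirt back 180.0 bar base back 196.9 bar top back 213.9 r35back 171.3 tip30 288.5
0.059 skirt back 181.3 bar base back 198.5 bar top back 216.0 r35back 172.5 tip30 291.5
0.062 skirt back 182.7 bar base back 200.1 bar top back 218.2 r35back 173.8 tip30 294.7
0.065 skirt back 184.1 bar base back 201.8 bar top back 220.6 r35back 175.1 tip30 298.0
0.07 skirt back 186.6 bar base back 204.7 bar top back 224.6 r35back 177.4 tip30 303.7
0.073 skirt back 188.2 bar base back 206.6 bar top back 227.2 r35back 178.8 tip30 307.2
tcp [252.28909788 226.75274293] w12mm px [np.float64(27.8), np.float64(28.6), np.float64(29.4), np.float64(31.3)]
meas: collar 168.3, arc 187.3, bar base 207.3, bar top 226.7, tip 315; bar width at top back 29.5
```

Run:
```python
from h import *
from plant import r
k=r.get_calibration("wrist");K=np.array(k["K"]);E=np.array(k["extrinsics"]);s=r.get_state()
print(E[:3,3]-s["tcp_pos"],E[:3,2])
for (u1,u2,v,n) in ((91.7,152.7,232.7,"inner pad tip edge"),(83,161,232.7,"pad back"),(58,189,232.7,"outer")):
  for w in (s["gripper_width"],):
    dep=K[0,0]*w/(u2-u1)
    c=np.array([0,(v-K[1,2])/K[1,1]*dep,dep,1]);print(n,(E@c)[:3]-s["tcp_pos"])
# height of lower visible edge if at tool x=+.0095
for x in (0,.005,.0095):
  for z in (0,.005,.01,.015,.02,.025): print(x,z,proj(k,s["tcp_pos"]+[x,0,z]).round(1)[1],end=' | ')
# shadow-independent check: knob network
r.capture("scene")
for n in("timer_shaft","timer"):
  for d in r.cut_out(n,"scene"): print(n,d["p"],d["extent"])
```

```text
[ 0.07751856 -0.00248288  0.18788057] [-0.28671752  0.01039402 -0.95795878]
inner pad tip edge [ 9.30063156e-03 -9.05436448e-05  3.03934873e-02]
pad back [ 0.02416864 -0.00061195  0.06471759]
outer [ 0.04575296 -0.00136889  0.11454689]
0 0 226.8 | 0 0.005 230.0 | 0 0.01 233.4 | 0 0.015 237.0 | 0 0.02 240.8 | 0 0.025 244.8 | 0.005 0 219.0 | 0.005 0.005 222.1 | 0.005 0.01 225.3 | 0.005 0.015 228.8 | 0.005 0.02 232.4 | 0.005 0.025 236.1 | 0.0095 0 211.9 | 0.0095 0.005 214.8 | 0.0095 0.01 217.9 | 0.0095 0.015 221.2 | 0.0095 0.02 224.6 | 0.0095 0.025 228.2 | timer_shaft 0.57 [324.1, 194.8, 342.3, 204.6]
timer_shaft 0.47 [133.0, 190.5, 151.8, 204.6]
timer 0.79 [320.4, 198.7, 351.6, 215.3]
timer 0.62 [238.5, 188.1, 286.4, 226.5]
timer 0.59 [127.2, 186.2, 158.5, 223.4]
```

The pictures show the real fingertips about 30 mm behind the reported TCP: the pad edge is at depth 0.171, which puts it at z ≈ 0.082. The skirt is at about 0.072, so not having touched it yet makes sense. I'll keep feeling downwards under force guard.

Request:
servo_tool(
  targets=[
    {"dx": 0, "dy": 0, "dz": -0.06, "spin": 0, "grip": 35},
    {"dx": 0, "dy": 0, "dz": -0.12, "spin": 0, "grip": 35},
    {"dx": 0, "dy": 0, "dz": -0.18, "spin": 0, "grip": 35},
    {"dx": 0, "dy": 0, "dz": -0.23, "spin": 0, "grip": 35},
    {"dx": 0, "dy": 0, "dz": -0.27, "spin": 0, "grip": 35},
    {"dx": 0, "dy": 0, "dz": -0.3, "spin": 0, "grip": 35},
    {"dx": 0, "dy": 0, "dz": -0.3, "spin": 0, "grip": 35},
    {"dx": 0, "dy": 0, "dz": -0.3, "spin": 0, "grip": 35},
    {"dx": 0, "dy": 0, "dz": -0.3, "spin": 0, "grip": 35},
    {"dx": 0, "dy": 0, "dz": -0.3, "spin": 0, "grip": 35},
  ],
)

```text
time_s: 21.07
tcp_pos: [0.5128, 0.0243, 0.0486]
eef_rot: [-180.0, -0.0, -1.9]
contact_force: [-0.3, -0.8, 0.9]
gripper_width: 0.0307
```

Request:
servo_tool(
  targets=[
    {"dx": 0, "dy": 0, "dz": -0.02, "spin": 0, "grip": 35},
    {"dx": 0, "dy": 0, "dz": -0.04, "spin": 0, "grip": 35},
    {"dx": 0, "dy": 0, "dz": -0.06, "spin": 0, "grip": 35},
    {"dx": 0, "dy": 0, "dz": -0.08, "spin": 0, "grip": 35},
    {"dx": 0, "dy": 0, "dz": -0.1, "spin": 0, "grip": 35},
    {"dx": 0, "dy": 0, "dz": -0.12, "spin": 0, "grip": 35},
    {"dx": 0, "dy": 0, "dz": -0.15, "spin": 0, "grip": 35},
    {"dx": 0, "dy": 0, "dz": -0.15, "spin": 0, "grip": 35},
    {"dx": 0, "dy": 0, "dz": -0.15, "spin": 0, "grip": 35},
    {"dx": 0, "dy": 0, "dz": -0.15, "spin": 0, "grip": 35},
  ],
)

```text
time_s: 21.9
tcp_pos: [0.5128, 0.0243, 0.0471]
eef_rot: [180.0, -0.0, -1.9]
contact_force: [0.3, 1.2, 0.1]
gripper_width: 0.0306
```

Request:
servo_tool(
  targets=[
    {"dx": 0, "dy": 0, "dz": -0.03, "spin": 0, "grip": 35},
    {"dx": 0, "dy": 0, "dz": -0.06, "spin": 0, "grip": 35},
    {"dx": 0, "dy": 0, "dz": -0.09, "spin": 0, "grip": 35},
    {"dx": 0, "dy": 0, "dz": -0.12, "spin": 0, "grip": 35},
    {"dx": 0, "dy": 0, "dz": -0.15, "spin": 0, "grip": 35},
    {"dx": 0, "dy": 0, "dz": -0.18, "spin": 0, "grip": 35},
    {"dx": 0, "dy": 0, "dz": -0.2, "spin": 0, "grip": 35},
    {"dx": 0, "dy": 0, "dz": -0.2, "spin": 0, "grip": 35},
    {"dx": 0, "dy": 0, "dz": -0.2, "spin": 0, "grip": 35},
    {"dx": 0, "dy": 0, "dz": -0.2, "spin": 0, "grip": 35},
  ],
)

```text
time_s: 22.73
tcp_pos: [0.5128, 0.0243, 0.0451]
eef_rot: [180.0, -0.0, -1.9]
contact_force: [1.0, -0.4, -0.8]
gripper_width: 0.031
```

```bash
cat > f.py <<'E'
from h import *
f=[]
for i in range(4):
    s=r.get_state();f.append(np.r_[s["contact_force"],s["moment"]]);r.capture("wrist")
print(np.mean(f,0).round(3),s["tcp_pos"].round(4),s["eef_rot"][2].round(2),s["time_s"],s["gripper_width"])
E
python3 f.py
```

```text
[ 0.115 -0.261  0.019 -0.081  0.134 -0.006] [0.5128 0.0243 0.0451] -1.93 22.8833 0.030607683269456232
```

Request:
servo_tool(
  targets=[
    {"dx": 0, "dy": 0, "dz": -0.03, "spin": 0, "grip": 35},
    {"dx": 0, "dy": 0, "dz": -0.06, "spin": 0, "grip": 35},
    {"dx": 0, "dy": 0, "dz": -0.09, "spin": 0, "grip": 35},
    {"dx": 0, "dy": 0, "dz": -0.12, "spin": 0, "grip": 35},
    {"dx": 0, "dy": 0, "dz": -0.15, "spin": 0, "grip": 35},
    {"dx": 0, "dy": 0, "dz": -0.18, "spin": 0, "grip": 35},
    {"dx": 0, "dy": 0, "dz": -0.2, "spin": 0, "grip": 35},
    {"dx": 0, "dy": 0, "dz": -0.2, "spin": 0, "grip": 35},
    {"dx": 0, "dy": 0, "dz": -0.2, "spin": 0, "grip": 35},
    {"dx": 0, "dy": 0, "dz": -0.2, "spin": 0, "grip": 35},
  ],
)

```text
time_s: 23.77
tcp_pos: [0.5128, 0.0242, 0.0431]
eef_rot: [-180.0, -0.0, -1.9]
contact_force: [-0.1, 0.3, -0.8]
gripper_width: 0.0307
```

```bash
python3 f.py
```

```text
[-0.032  0.034 -0.255 -0.059  0.165  0.011] [0.5128 0.0242 0.0431] -1.94 23.9167 0.03076174052692573
```

Request:
servo_tool(
  targets=[
    {"dx": 0, "dy": 0, "dz": -0.03, "spin": 0, "grip": 35},
    {"dx": 0, "dy": 0, "dz": -0.06, "spin": 0, "grip": 35},
    {"dx": 0, "dy": 0, "dz": -0.09, "spin": 0, "grip": 35},
    {"dx": 0, "dy": 0, "dz": -0.12, "spin": 0, "grip": 35},
    {"dx": 0, "dy": 0, "dz": -0.15, "spin": 0, "grip": 35},
    {"dx": 0, "dy": 0, "dz": -0.18, "spin": 0, "grip": 35},
    {"dx": 0, "dy": 0, "dz": -0.2, "spin": 0, "grip": 35},
    {"dx": 0, "dy": 0, "dz": -0.2, "spin": 0, "grip": 35},
    {"dx": 0, "dy": 0, "dz": -0.2, "spin": 0, "grip": 35},
    {"dx": 0, "dy": 0, "dz": -0.2, "spin": 0, "grip": 35},
  ],
)

```text
time_s: 24.8
tcp_pos: [0.5128, 0.0242, 0.0411]
eef_rot: [180.0, -0.0, -1.9]
contact_force: [0.4, 0.3, 0.2]
gripper_width: 0.0303
```

Request:
servo_tool(
  targets=[
    {"dx": 0, "dy": 0, "dz": -0.03, "spin": 0, "grip": 35},
    {"dx": 0, "dy": 0, "dz": -0.06, "spin": 0, "grip": 35},
    {"dx": 0, "dy": 0, "dz": -0.09, "spin": 0, "grip": 35},
    {"dx": 0, "dy": 0, "dz": -0.12, "spin": 0, "grip": 35},
    {"dx": 0, "dy": 0, "dz": -0.15, "spin": 0, "grip": 35},
    {"dx": 0, "dy": 0, "dz": -0.18, "spin": 0, "grip": 35},
    {"dx": 0, "dy": 0, "dz": -0.2, "spin": 0, "grip": 35},
    {"dx": 0, "dy": 0, "dz": -0.2, "spin": 0, "grip": 35},
    {"dx": 0, "dy": 0, "dz": -0.2, "spin": 0, "grip": 35},
    {"dx": 0, "dy": 0, "dz": -0.2, "spin": 0, "grip": 35},
  ],
)

```text
time_s: 25.63
tcp_pos: [0.5128, 0.0243, 0.039]
eef_rot: [-180.0, 0.0, -1.9]
contact_force: [0.7, -0.1, -0.1]
gripper_width: 0.0306
```

Run:
```python
from h import *
s=r.get_state();print(s["contact_force"],s["moment"],r.get_calibration("wrist")["extrinsics"][2][3])
a=r.capture("wrist")
cv2.imwrite("pics/w6.png",cv2.resize(a[130:330,130:390],(780,600),interpolation=cv2.INTER_CUBIC))
```

```text
[ 0.7255615  -0.06814974 -0.09255575] [-0.11434782  0.16210879 -0.01389166] 0.2268998207659036
```

View pics/w6.png

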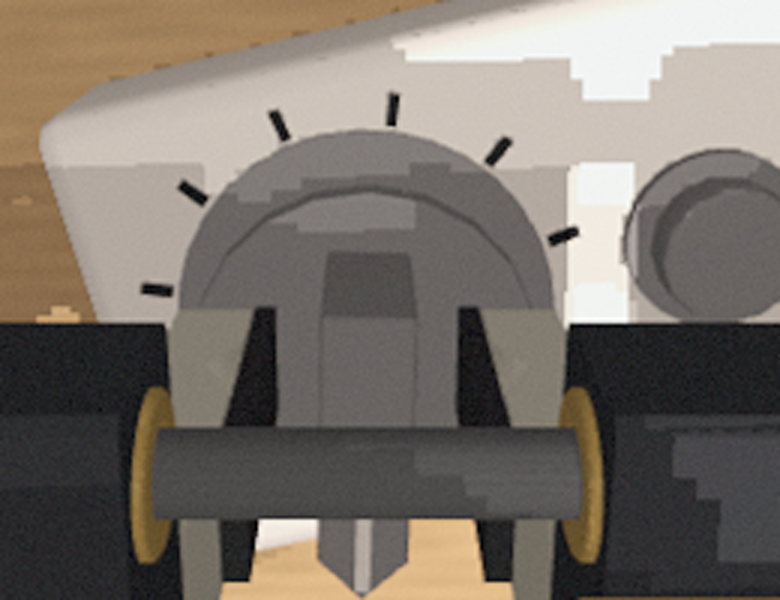

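```bash
python3 - <<'E'
from h import *
k=r.get_calibration("wrist")
ax=np.array([.513,.0244]);d=np.array([np.cos(np.radians(-2)),np.sin(np.radians(-2))])
P=lambda a,z:proj(k,[*(ax+a*d),z])[1].round(1)
for z in (.059,.062,.065,.068,.071,.074,.077): print(z,P(.03,z),P(.02,z),P(.02,z+.028),P(.035,.047))
print("meas 192.8 214 235.7 collar 173.3")
E
python3 f.py
```

```text
0.059 187.4 205.7 225.9 172.7
0.062 189.0 207.5 228.5 172.7
0.065 190.7 209.5 231.2 172.7
0.068 192.4 211.5 234.0 172.7
0.071 194.1 213.5 236.9 172.7
0.074 196.0 215.7 240.0 172.7
0.077 197.9 217.9 243.2 172.7
meas 192.8 214 235.7 collar 173.3
[-0.007 -0.256 -0.219 -0.107  0.139 -0.011] [0.5128 0.0242 0.039 ] -1.94 25.8333 0.030754119717485005
```

Request:
servo_tool(
  targets=[
    {"dx": 0, "dy": 0, "dz": -0.05, "spin": 0, "grip": 35},
    {"dx": 0, "dy": 0, "dz": -0.1, "spin": 0, "grip": 35},
    {"dx": 0, "dy": 0, "dz": -0.15, "spin": 0, "grip": 35},
    {"dx": 0, "dy": 0, "dz": -0.2, "spin": 0, "grip": 35},
    {"dx": 0, "dy": 0, "dz": -0.2, "spin": 0, "grip": 35},
    {"dx": 0, "dy": 0, "dz": -0.2, "spin": 0, "grip": 35},
    {"dx": 0, "dy": 0, "dz": -0.2, "spin": 0, "grip": 35},
    {"dx": 0, "dy": 0, "dz": -0.2, "spin": 0, "grip": 35},
    {"dx": 0, "dy": 0, "dz": -0.2, "spin": 0, "grip": 35},
    {"dx": 0, "dy": 0, "dz": -0.2, "spin": 0, "grip": 35},
  ],
)

```text
time_s: 26.72
tcp_pos: [0.5128, 0.0243, 0.0371]
eef_rot: [-180.0, -0.0, -1.9]
contact_force: [0.4, -0.2, 0.7]
gripper_width: 0.0309
```

```bash
python3 f.py
```

```text
[ 0.04  -0.584  0.08  -0.077  0.157 -0.008] [0.5128 0.0243 0.037 ] -1.94 26.8667 0.03078238142321751
```

Request:
servo_tool(
  targets=[
    {"dx": 0, "dy": 0, "dz": -0.05, "spin": 0, "grip": 35},
    {"dx": 0, "dy": 0, "dz": -0.1, "spin": 0, "grip": 35},
    {"dx": 0, "dy": 0, "dz": -0.15, "spin": 0, "grip": 35},
    {"dx": 0, "dy": 0, "dz": -0.2, "spin": 0, "grip": 35},
    {"dx": 0, "dy": 0, "dz": -0.2, "spin": 0, "grip": 35},
    {"dx": 0, "dy": 0, "dz": -0.2, "spin": 0, "grip": 35},
    {"dx": 0, "dy": 0, "dz": -0.2, "spin": 0, "grip": 35},
    {"dx": 0, "dy": 0, "dz": -0.2, "spin": 0, "grip": 35},
    {"dx": 0, "dy": 0, "dz": -0.2, "spin": 0, "grip": 35},
    {"dx": 0, "dy": 0, "dz": -0.2, "spin": 0, "grip": 35},
  ],
)

```text
time_s: 27.75
tcp_pos: [0.5129, 0.0243, 0.0357]
eef_rot: [180.0, -0.0, -1.9]
contact_force: [-2.1, 0.7, 7.9]
gripper_width: 0.0307
```

```bash
python3 f.py
```

```text
[-2.267  0.437  8.176  0.029  1.179 -0.021] [0.513  0.0243 0.0357] -1.92 27.9 0.030656470972069052
```

Contact: about 8 N within this step, with the tips at about 0.066, which fits the skirt. Now I'll grip the bar.

Request:
servo_tool(
  targets=[
    {"dx": 0, "dy": 0, "dz": 0, "spin": 0, "grip": 25},
    {"dx": 0, "dy": 0, "dz": 0, "spin": 0, "grip": 20},
    {"dx": 0, "dy": 0, "dz": 0, "spin": 0, "grip": 15},
    {"dx": 0, "dy": 0, "dz": 0, "spin": 0, "grip": 10},
    {"dx": 0, "dy": 0, "dz": 0, "spin": 0, "grip": 5},
    {"dx": 0, "dy": 0, "dz": 0, "spin": 0, "grip": 5},
    {"dx": 0, "dy": 0, "dz": 0, "spin": 0, "grip": 5},
    {"dx": 0, "dy": 0, "dz": 0, "spin": 0, "grip": 5},
    {"dx": 0, "dy": 0, "dz": 0, "spin": 0, "grip": 5},
    {"dx": 0, "dy": 0, "dz": 0, "spin": 0, "grip": 5},
  ],
  squeeze=45,
)

```text
time_s: 28.78
tcp_pos: [0.5138, 0.0244, 0.0359]
eef_rot: [-180.0, -0.1, -1.9]
contact_force: [-0.3, -1.1, 5.5]
gripper_width: 0.0139
```

```bash
python3 f.py
python3 - <<'E'
from h import *
a=r.capture("wrist")
cv2.imwrite("pics/w7.png",cv2.resize(a[90:330,100:412],(780,600),interpolation=cv2.INTER_CUBIC))
E
```

```text
[-0.415 -0.909  6.475 -0.366  0.208 -0.199] [0.5138 0.0244 0.0359] -1.93 28.9333 0.013339446530834761
```

View pics/w7.png

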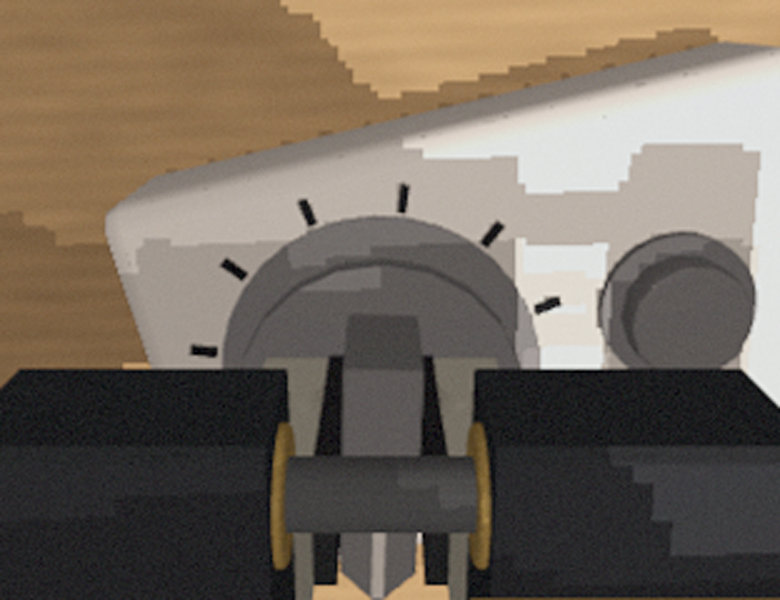

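The bar is gripped squarely (width 13.5 mm) with the case unmoved. Now I'll bear down a bit more.

Request:
servo_tool(
  targets=[
    {"dx": 0, "dy": 0, "dz": -0.03, "spin": 0, "grip": 5},
    {"dx": 0, "dy": 0, "dz": -0.06, "spin": 0, "grip": 5},
    {"dx": 0, "dy": 0, "dz": -0.09, "spin": 0, "grip": 5},
    {"dx": 0, "dy": 0, "dz": -0.11, "spin": 0, "grip": 5},
    {"dx": 0, "dy": 0, "dz": -0.11, "spin": 0, "grip": 5},
    {"dx": 0, "dy": 0, "dz": -0.11, "spin": 0, "grip": 5},
    {"dx": 0, "dy": 0, "dz": -0.11, "spin": 0, "grip": 5},
    {"dx": 0, "dy": 0, "dz": -0.11, "spin": 0, "grip": 5},
    {"dx": 0, "dy": 0, "dz": -0.11, "spin": 0, "grip": 5},
    {"dx": 0, "dy": 0, "dz": -0.11, "spin": 0, "grip": 5},
  ],
)

```text
time_s: 29.87
tcp_pos: [0.5139, 0.0244, 0.0353]
eef_rot: [-180.0, -0.1, -1.9]
contact_force: [-2.3, -0.4, 11.8]
gripper_width: 0.0138
```

```bash
python3 f.py
```

```text
[-1.554 -0.596 12.108 -0.284  0.958 -0.187] [0.5139 0.0244 0.0353] -1.92 30.0167 0.01370322335608808
```

Request:
servo_tool(
  targets=[
    {"dx": 0, "dy": 0, "dz": -0.03, "spin": 0, "grip": 5},
    {"dx": 0, "dy": 0, "dz": -0.06, "spin": 0, "grip": 5},
    {"dx": 0, "dy": 0, "dz": -0.06, "spin": -0.04, "grip": 5},
    {"dx": 0, "dy": 0, "dz": -0.06, "spin": -0.08, "grip": 5},
    {"dx": 0, "dy": 0, "dz": -0.06, "spin": -0.13, "grip": 5},
    {"dx": 0, "dy": 0, "dz": -0.06, "spin": -0.18, "grip": 5},
    {"dx": 0, "dy": 0, "dz": -0.06, "spin": -0.23, "grip": 5},
    {"dx": 0, "dy": 0, "dz": -0.06, "spin": -0.28, "grip": 5},
    {"dx": 0, "dy": 0, "dz": -0.06, "spin": -0.32, "grip": 5},
    {"dx": 0, "dy": 0, "dz": -0.06, "spin": -0.35, "grip": 5},
  ],
)

```text
time_s: 30.9
tcp_pos: [0.5138, 0.0241, 0.035]
eef_rot: [-180.0, -0.1, -22.0]
contact_force: [-3.8, -2.3, 14.6]
gripper_width: 0.0137
```

```bash
cat > b.py <<'E'
from h import *
s=r.get_state();k=r.get_calibration("wrist");r.capture("wrist")
for d in r.cut_out("start_button","wrist"):
    e=d["extent"];print("btn",round(d["p"],2),e,ray(k,(e[0]+e[2])/2,(e[1]+e[3])/2,.055).round(4))
print(s["contact_force"].round(1),s["moment"].round(2),s["eef_rot"][2],s["time_s"])
E
python3 b.py
```

```text
btn 0.84 [334.4, 152.4, 387.2, 203.2] [ 0.5256 -0.041   0.055 ]
[-3.8 -2.3 14.6] [-0.86  1.25  0.31] -22.022244239384978 30.9
```

The button hasn't moved, so the case is staying put while the knob turns. I'll continue.

Request:
servo_tool(
  targets=[
    {"dx": 0, "dy": 0, "dz": 0, "spin": -0.05, "grip": 5},
    {"dx": 0, "dy": 0, "dz": 0, "spin": -0.1, "grip": 5},
    {"dx": 0, "dy": 0, "dz": 0, "spin": -0.15, "grip": 5},
    {"dx": 0, "dy": 0, "dz": 0, "spin": -0.2, "grip": 5},
    {"dx": 0, "dy": 0, "dz": 0, "spin": -0.25, "grip": 5},
    {"dx": 0, "dy": 0, "dz": 0, "spin": -0.3, "grip": 5},
    {"dx": 0, "dy": 0, "dz": 0, "spin": -0.35, "grip": 5},
    {"dx": 0, "dy": 0, "dz": 0, "spin": -0.4, "grip": 5},
    {"dx": 0, "dy": 0, "dz": 0, "spin": -0.43, "grip": 5},
    {"dx": 0, "dy": 0, "dz": 0, "spin": -0.45, "grip": 5},
  ],
)

```text
time_s: 31.83
tcp_pos: [0.5135, 0.0237, 0.0349]
eef_rot: [-180.0, -0.1, -47.8]
contact_force: [-3.5, -3.5, 15.2]
gripper_width: 0.0139
```

```bash
python3 b.py
```

```text
btn 0.9 [295.7, 111.8, 347.6, 164.1] [ 0.5253 -0.0408  0.055 ]
btn 0.45 [199.3, 192.1, 306.6, 330.0] [0.5047 0.0325 0.055 ]
[-3.5 -3.5 15.2] [-1.39  1.44  0.36] -47.78671415114837 31.8333
```

Request:
servo_tool(
  targets=[
    {"dx": 0, "dy": 0, "dz": 0, "spin": -0.05, "grip": 5},
    {"dx": 0, "dy": 0, "dz": 0, "spin": -0.1, "grip": 5},
    {"dx": 0, "dy": 0, "dz": 0, "spin": -0.15, "grip": 5},
    {"dx": 0, "dy": 0, "dz": 0, "spin": -0.2, "grip": 5},
    {"dx": 0, "dy": 0, "dz": 0, "spin": -0.25, "grip": 5},
    {"dx": 0, "dy": 0, "dz": 0, "spin": -0.29, "grip": 5},
    {"dx": 0, "dy": 0, "dz": 0, "spin": -0.32, "grip": 5},
    {"dx": 0, "dy": 0, "dz": 0, "spin": -0.34, "grip": 5},
    {"dx": 0, "dy": 0, "dz": 0, "spin": -0.35, "grip": 5},
    {"dx": 0, "dy": 0, "dz": 0, "spin": -0.35, "grip": 5},
  ],
)

```text
time_s: 32.77
tcp_pos: [0.5132, 0.0235, 0.0348]
eef_rot: [-180.0, -0.1, -67.8]
contact_force: [-3.3, -4.7, 15.5]
gripper_width: 0.0136
```

```bash
python3 b.py
python3 - <<'E'
from h import *
k=r.get_calibration("wrist");np.savez("pics/w8.npz",K=k["K"],E=k["extrinsics"])
a=r.capture("wrist")
cv2.imwrite("pics/w8.png",a)
cv2.imwrite("pics/w8c.png",cv2.resize(a[60:360,61:451],(780,600),interpolation=cv2.INTER_CUBIC))
E
```

```text
btn 0.78 [251.2, 94.1, 303.3, 145.5] [ 0.526  -0.0408  0.055 ]
[-3.3 -4.7 15.5] [-1.51  1.67  0.25] -67.78415757888442 32.7667
```

View pics/w8c.png

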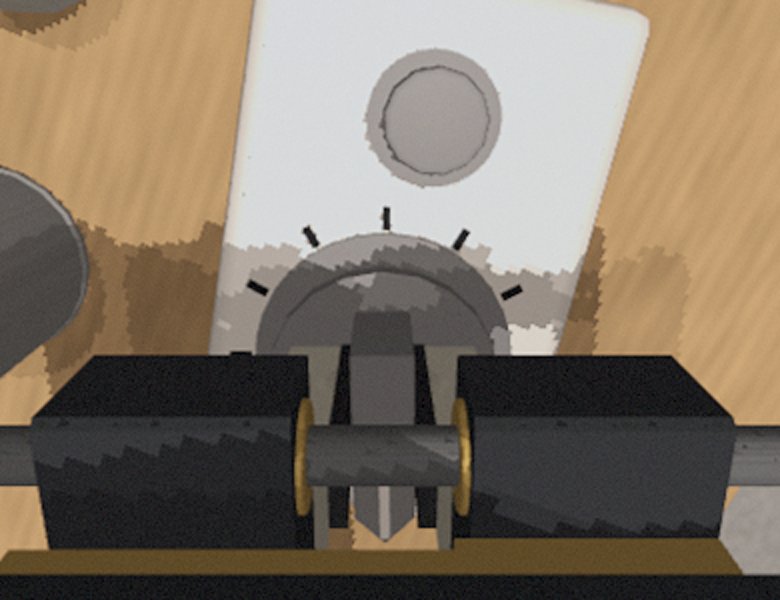

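Run:
```python
from h import *
d=dict(np.load("pics/w8.npz"));k=dict(K=d["K"],extrinsics=d["E"])
W=lambda x,y,z:ray(k,61+x/2,60+y/2,z)[:2]
az=lambda a,b:np.degrees(np.arctan2(*(b-a)[::-1]))
for z in(.042,.045,.047):print(z,az(W(212,350,z),W(257,0,z))+90,az(W(555,350,z),W(645,50,z))+90)
tip=W(386,540,.085);back=W(382.5,335,.095);print("nose az",az(back,tip), "edges",az(W(412,345,.095),W(414.5,480,.095)),az(W(353,345,.095),W(351,480,.095)))
# ticks az about axis
ax=np.array([.5137,.0244])
for t in((258,288),(310,236),(386,218),(461,239),(511,292)):print(az(ax,W(*t,.047)).round(1),end=' ')
d=dict(np.load("pics/w2.npz"));k=dict(K=d["K"],extrinsics=d["E"])
W=lambda x,y,z:ray(k,130+x/3,60+y/3,z)[:2]
print()
for t in((291,446),(246,336),(270,277),(324,240),(389,233),(449,261),(486,314),(489,376),(461,430),(410,463)):print(az(ax,W(*t,.047)).round(1),end=' ')
print("rib",az(ax,W(245,399,.047)))
```

```text
0.042 11.514900428770957 10.878158420331545
0.045 11.514900428770986 10.878158420331559
0.047 11.514900428770986 10.878158420331545
nose az 113.1904097362456 edges 114.04998182005147 110.84306212890476
-7.3 -39.0 -70.7 -101.9 -131.8 
142.8 84.2 53.5 22.2 -9.0 -40.8 -71.9 -101.9 -130.9 -159.5 rib 113.12855748668578
```

The case hasn't moved and its yaw is still about 11.2°. The rib direction, averaged with the opposite tick, is 111.0°, matching the model. The nose is at about 112.2°, so I'll turn 1.2° more and then open while still pressed.

Request:
servo_tool(
  targets=[
    {"dx": 0, "dy": 0, "dz": 0, "spin": -0.01, "grip": 5},
    {"dx": 0, "dy": 0, "dz": 0, "spin": -0.02, "grip": 5},
    {"dx": 0, "dy": 0, "dz": 0, "spin": -0.022, "grip": 5},
    {"dx": 0, "dy": 0, "dz": 0, "spin": -0.022, "grip": 5},
    {"dx": 0, "dy": 0, "dz": 0, "spin": -0.022, "grip": 5},
    {"dx": 0, "dy": 0, "dz": 0, "spin": -0.022, "grip": 20},
    {"dx": 0, "dy": 0, "dz": 0, "spin": -0.022, "grip": 30},
    {"dx": 0, "dy": 0, "dz": 0, "spin": -0.022, "grip": 32},
    {"dx": 0, "dy": 0, "dz": 0, "spin": -0.022, "grip": 32},
    {"dx": 0, "dy": 0, "dz": 0, "spin": -0.022, "grip": 32},
  ],
)

```text
time_s: 33.75
tcp_pos: [0.5164, 0.0252, 0.0355]
eef_rot: [-179.6, -0.1, -69.0]
contact_force: [3.1, -0.4, 9.7]
gripper_width: 0.0274
```

Request:
servo_tool(
  targets=[
    {"dx": 0, "dy": 0, "dz": 0.1, "spin": 0, "grip": 32},
    {"dx": 0, "dy": 0, "dz": 0.3, "spin": 0, "grip": 32},
    {"dx": 0, "dy": 0, "dz": 0.6, "spin": 0, "grip": 32},
    {"dx": 0, "dy": 0, "dz": 1.2, "spin": 0, "grip": 32},
    {"dx": 0, "dy": 0, "dz": 2.5, "spin": 0, "grip": 32},
    {"dx": 0, "dy": 0, "dz": 5, "spin": 0, "grip": 32},
    {"dx": 0, "dy": 0, "dz": 8, "spin": 0, "grip": 32},
    {"dx": 0, "dy": 0, "dz": 11, "spin": 0, "grip": 32},
    {"dx": 0, "dy": 0, "dz": 13, "spin": 0, "grip": 20},
    {"dx": 0, "dy": 0, "dz": 13, "spin": 0, "grip": 0},
  ],
)

```text
time_s: 34.58
tcp_pos: [0.515, 0.0247, 0.1682]
eef_rot: [-179.6, -0.0, -69.0]
contact_force: [0.9, 0.1, -0.3]
gripper_width: 0.0197
```

```bash
python3 b.py
python3 - <<'E'
from h import *
s=r.get_state();print(s["tcp_pos"],s["eef_rot"])
k=r.get_calibration("wrist");np.savez("pics/w9.npz",K=k["K"],E=k["extrinsics"])
a=r.capture("wrist")
cv2.imwrite("pics/w9.png",a)
x,y=proj(k,[.514,.024,.07]).astype(int);print(x,y)
y0=max(0,min(384-150,y-75));x0=x-100;print(x0,y0)
cv2.imwrite("pics/w9c.png",cv2.resize(a[y0:y0+150,x0:x0+200],(800,600),interpolation=cv2.INTER_CUBIC))
E
```

```text
btn 0.66 [253.0, 93.8, 282.2, 122.6] [ 0.5259 -0.0396  0.055 ]
[ 0.9  0.1 -0.3] [0.01 0.03 0.02] -69.04741257354978 34.5833
[0.51274334 0.02438022 0.16411712] [-1.79917163e+02  2.43901223e-02 -6.90971628e+01]
250 183
150 108
```

View pics/w9c.png

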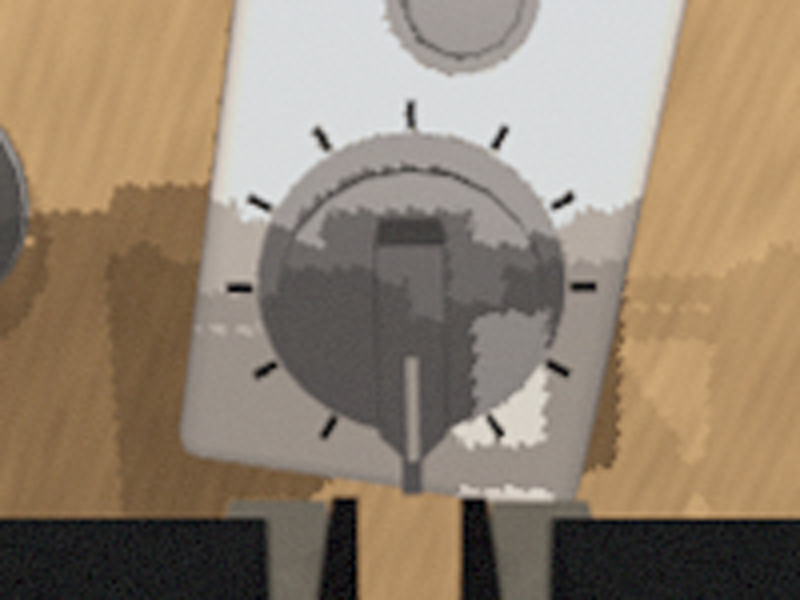

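The nose tip (crop 412,490) is in line with the rib and with the opposite tick (411,115), and the case is in place. For the button I'll check clearance to the glue and tins first, since the gripper body is 193 mm long.

Run:
```python
from h import *
k=r.get_calibration("top");r.capture("top");B=np.array([.526,-.041])
for n,h,R in(("glue",.118,.02),("tin_wide",.063,.042),("tin_small",.078,.033),("tin_tall",.101,.036)):
    for d in r.cut_out(n,"top"):
        if d["p"]<.3: continue
        e=d["extent"];p=ray(k,(e[0]+e[2])/2,(e[1]+e[3])/2,h/2+.0)[:2];v=p-B
        print(n,round(d["p"],2),np.round(e),p.round(3),"dist",np.hypot(*v).round(3),"az",np.degrees(np.arctan2(v[1],v[0])).round(0))
s=r.get_state();print(s["tcp_pos"],s["eef_rot"],s["time_s"],s["joints"].round(0))
```

```text
glue 0.59 [252. 129. 265. 147.] [ 0.643 -0.05 ] dist 0.117 az -4.0
glue 0.57 [240. 174. 245. 178.] [0.506 0.005] dist 0.051 az 113.0
tin_wide 0.74 [279. 149. 309. 177.] [ 0.557 -0.176] dist 0.139 az -77.0
tin_tall 0.7 [186. 166. 210. 183.] [0.513 0.163] dist 0.204 az 94.0
[0.51220467 0.02402784 0.16239142] [ 1.79883836e+02 -1.60717490e-03 -6.90905839e+01] 34.9833 [ 25.   7. -22.  -0. -61.  -4.]
```

Glue is at (0.643,-0.050). I'll turn the tool 10° and offset it 8 mm so the body stays clear of the glue and the knob, then press with the closed fingers.

Request:
servo_tool(
  targets=[
    {"dx": 0.3, "dy": -2.5, "dz": 0, "spin": 0.06, "grip": 0},
    {"dx": 0.5, "dy": -5, "dz": 0, "spin": 0.12, "grip": 0},
    {"dx": 0.7, "dy": -6.9, "dz": 0, "spin": 0.17, "grip": 0},
    {"dx": 0.7, "dy": -6.9, "dz": -1, "spin": 0.17, "grip": 0},
    {"dx": 0.7, "dy": -6.9, "dz": -4, "spin": 0.17, "grip": 0},
    {"dx": 0.7, "dy": -6.9, "dz": -7, "spin": 0.17, "grip": 0},
    {"dx": 0.7, "dy": -6.9, "dz": -9.5, "spin": 0.17, "grip": 0},
    {"dx": 0.7, "dy": -6.9, "dz": -11.2, "spin": 0.17, "grip": 0},
    {"dx": 0.7, "dy": -6.9, "dz": -12, "spin": 0.17, "grip": 0},
    {"dx": 0.7, "dy": -6.9, "dz": -12, "spin": 0.17, "grip": 0},
  ],
)

```text
time_s: 35.82
tcp_pos: [0.5181, -0.0449, 0.0411]
eef_rot: [179.7, 0.1, -59.4]
contact_force: [-0.4, -0.0, 0.2]
gripper_width: 0.0006
```

Request:
servo_tool(
  targets=[
    {"dx": 0, "dy": 0, "dz": -0.1, "spin": 0, "grip": 0},
    {"dx": 0, "dy": 0, "dz": -0.2, "spin": 0, "grip": 0},
    {"dx": 0, "dy": 0, "dz": -0.3, "spin": 0, "grip": 0},
    {"dx": 0, "dy": 0, "dz": -0.4, "spin": 0, "grip": 0},
    {"dx": 0, "dy": 0, "dz": -0.5, "spin": 0, "grip": 0},
    {"dx": 0, "dy": 0, "dz": -0.6, "spin": 0, "grip": 0},
    {"dx": 0, "dy": 0, "dz": -0.7, "spin": 0, "grip": 0},
    {"dx": 0, "dy": 0, "dz": -0.8, "spin": 0, "grip": 0},
    {"dx": 0, "dy": 0, "dz": -0.8, "spin": 0, "grip": 0},
    {"dx": 0, "dy": 0, "dz": -0.8, "spin": 0, "grip": 0},
  ],
)

```text
time_s: 36.65
tcp_pos: [0.5197, -0.0448, 0.0353]
eef_rot: [180.0, 0.0, -59.3]
contact_force: [0.4, 0.6, 0.2]
gripper_width: 0.0005
```

```bash
python3 f.py
```

```text
[ 0.467 -0.041  0.033 -0.001  0.154  0.037] [ 0.5198 -0.0448  0.0354] -59.35 36.8 0.0005926404763618253
```

Request:
servo_tool(
  targets=[
    {"dx": 0, "dy": 0, "dz": -0.1, "spin": 0, "grip": 0},
    {"dx": 0, "dy": 0, "dz": -0.2, "spin": 0, "grip": 0},
    {"dx": 0, "dy": 0, "dz": -0.3, "spin": 0, "grip": 0},
    {"dx": 0, "dy": 0, "dz": -0.4, "spin": 0, "grip": 0},
    {"dx": 0, "dy": 0, "dz": -0.5, "spin": 0, "grip": 0},
    {"dx": 0, "dy": 0, "dz": -0.6, "spin": 0, "grip": 0},
    {"dx": 0, "dy": 0, "dz": -0.7, "spin": 0, "grip": 0},
    {"dx": 0, "dy": 0, "dz": -0.8, "spin": 0, "grip": 0},
    {"dx": 0, "dy": 0, "dz": -0.8, "spin": 0, "grip": 0},
    {"dx": 0, "dy": 0, "dz": -0.8, "spin": 0, "grip": 0},
  ],
)

```text
time_s: 37.68
tcp_pos: [0.5197, -0.0448, 0.0274]
eef_rot: [180.0, -0.0, -59.3]
contact_force: [-0.8, -0.6, 3.2]
gripper_width: 0.0005
```

```bash
python3 f.py
```

```text
[-0.745 -0.262  3.14   0.023  0.534  0.028] [ 0.5198 -0.0447  0.0274] -59.34 37.8333 0.0005186943360848616
```

Request:
servo_tool(
  targets=[
    {"dx": 0, "dy": 0, "dz": -0.05, "spin": 0, "grip": 0},
    {"dx": 0, "dy": 0, "dz": -0.1, "spin": 0, "grip": 0},
    {"dx": 0, "dy": 0, "dz": -0.15, "spin": 0, "grip": 0},
    {"dx": 0, "dy": 0, "dz": -0.2, "spin": 0, "grip": 0},
    {"dx": 0, "dy": 0, "dz": -0.22, "spin": 0, "grip": 0},
    {"dx": 0, "dy": 0, "dz": -0.22, "spin": 0, "grip": 0},
    {"dx": 0, "dy": 0, "dz": -0.22, "spin": 0, "grip": 0},
    {"dx": 0, "dy": 0, "dz": -0.22, "spin": 0, "grip": 0},
    {"dx": 0, "dy": 0, "dz": -0.22, "spin": 0, "grip": 0},
    {"dx": 0, "dy": 0, "dz": -0.22, "spin": 0, "grip": 0},
  ],
)

```text
time_s: 38.72
tcp_pos: [0.5197, -0.0448, 0.0251]
eef_rot: [180.0, 0.0, -59.3]
contact_force: [-1.5, -0.8, 3.7]
gripper_width: 0.0001
```

```bash
python3 f.py
```

```text
[-1.136  0.155  3.69  -0.038  0.722  0.036] [ 0.5198 -0.0448  0.0252] -59.35 38.8667 0.0004035808624647023
```

Request:
servo_tool(
  targets=[
    {"dx": 0, "dy": 0, "dz": -0.03, "spin": 0, "grip": 0},
    {"dx": 0, "dy": 0, "dz": -0.06, "spin": 0, "grip": 0},
    {"dx": 0, "dy": 0, "dz": -0.09, "spin": 0, "grip": 0},
    {"dx": 0, "dy": 0, "dz": -0.12, "spin": 0, "grip": 0},
    {"dx": 0, "dy": 0, "dz": -0.15, "spin": 0, "grip": 0},
    {"dx": 0, "dy": 0, "dz": -0.15, "spin": 0, "grip": 0},
    {"dx": 0, "dy": 0, "dz": -0.15, "spin": 0, "grip": 0},
    {"dx": 0, "dy": 0, "dz": -0.15, "spin": 0, "grip": 0},
    {"dx": 0, "dy": 0, "dz": -0.15, "spin": 0, "grip": 0},
    {"dx": 0, "dy": 0, "dz": -0.15, "spin": 0, "grip": 0},
  ],
)

```text
time_s: 39.75
tcp_pos: [0.5199, -0.0448, 0.0245]
eef_rot: [-180.0, -0.0, -59.3]
contact_force: [-4.7, -0.8, 13.7]
gripper_width: 0.0004
```

```bash
python3 f.py
```

```text
[-5.268  0.156 13.513  0.24   1.998 -0.014] [ 0.5199 -0.0448  0.0245] -59.33 39.9 0.0002824559397477687
```

It is at the hard stop, so the button is fully in. I'll let go straight up and retract.

Request:
servo_tool(
  targets=[
    {"dx": 0, "dy": 0, "dz": 0.1, "spin": 0, "grip": 0},
    {"dx": 0, "dy": 0, "dz": 0.3, "spin": 0, "grip": 0},
    {"dx": 0, "dy": 0, "dz": 0.6, "spin": 0, "grip": 0},
    {"dx": 0, "dy": 0, "dz": 1, "spin": 0, "grip": 0},
    {"dx": 0, "dy": 0, "dz": 2, "spin": 0, "grip": 0},
    {"dx": 0, "dy": 0, "dz": 4, "spin": 0, "grip": 0},
    {"dx": 0, "dy": 0, "dz": 7, "spin": 0, "grip": 0},
    {"dx": 0, "dy": 0, "dz": 10, "spin": 0, "grip": 0},
    {"dx": 0, "dy": 0, "dz": 13, "spin": 0, "grip": 0},
    {"dx": 0, "dy": 0, "dz": 15, "spin": 0, "grip": 0},
  ],
)

```text
time_s: 40.78
tcp_pos: [0.5208, -0.0447, 0.1775]
eef_rot: [-179.8, -0.1, -59.3]
contact_force: [1.3, -0.3, 0.0]
gripper_width: 0.0005
```

Request:
servo_tool(
  targets=[
    {"dx": 0, "dy": 1.5, "dz": 0, "spin": -0.1, "grip": 0},
    {"dx": 0, "dy": 4, "dz": 0, "spin": -0.17, "grip": 0},
    {"dx": 0, "dy": 6.9, "dz": 0, "spin": -0.17, "grip": 0},
    {"dx": 0, "dy": 6.9, "dz": 0, "spin": -0.17, "grip": 0},
    {"dx": 0, "dy": 6.9, "dz": 0, "spin": -0.17, "grip": 0},
    {"dx": 0, "dy": 6.9, "dz": 0, "spin": -0.17, "grip": 0},
    {"dx": 0, "dy": 6.9, "dz": 0, "spin": -0.17, "grip": 0},
    {"dx": 0, "dy": 6.9, "dz": 0, "spin": -0.17, "grip": 0},
    {"dx": 0, "dy": 6.9, "dz": 0, "spin": -0.17, "grip": 0},
    {"dx": 0, "dy": 6.9, "dz": 0, "spin": -0.17, "grip": 0},
  ],
)

```text
time_s: 41.62
tcp_pos: [0.5198, 0.0237, 0.1736]
eef_rot: [180.0, -0.0, -69.1]
contact_force: [0.2, 0.2, 0.9]
gripper_width: 0.0003
```

```bash
python3 b.py
python3 - <<'E'
from h import *
k=r.get_calibration("wrist")
a=r.capture("wrist");cv2.imwrite("pics/w10.png",a)
x,y=proj(k,[.518,.0,.06]).astype(int)
y0=max(0,min(384-180,y-90));x0=max(0,min(272,x-120));print(x0,y0)
for n,p in(("ax .085",(.5137,.0244,.085)),("rib",(.5137+.044*np.cos(np.radians(111.1)),.0244+.044*np.sin(np.radians(111.1)),.047)),("tick",(.5137-.04*np.cos(np.radians(111.1)),.0244-.04*np.sin(np.radians(111.1)),.047))):print(n,((proj(k,p)-[x0,y0])*600/180).round())
cv2.imwrite("pics/w10c.png",cv2.resize(a[y0:y0+180,x0:x0+240],(800,600),interpolation=cv2.INTER_CUBIC))
E
```

```text
btn 0.87 [256.5, 93.9, 285.3, 125.6] [ 0.5262 -0.0405  0.055 ]
btn 0.5 [41.6, 302.8, 58.7, 310.0] [0.6694 0.2315 0.055 ]
[0.2 0.2 0.9] [-0.02  0.17 -0.08] -69.13275610016169 41.6167
143 66
ax .085 [384. 412.]
rib [381. 517.]
tick [382. 236.]
```

Run:
```python
from h import *
d=dict(np.load("pics/w9.npz"));k9=dict(K=d["K"],extrinsics=d["E"]);k10=r.get_calibration("wrist")
def rect(f,k,z,x0,x1,y0,y1):
    im=cv2.cvtColor(cv2.imread(f),cv2.COLOR_BGR2GRAY);src=np.float32([proj(k,(x,y,z)) for x,y in((x0,y0),(x1,y0),(x1,y1),(x0,y1))])
    W,H=int((x1-x0)*3000),int((y1-y0)*3000);return cv2.warpPerspective(im,cv2.getPerspectiveTransform(src,np.float32([(0,0),(W,0),(W,H),(0,H)])),(W,H))
for nm,z,b in(("case",.047,(.45,.60,-.085,.08)),("knob",.098,(.49,.53,.0,.06))):
    a,c=rect("pics/w9.png",k9,z,*b),rect("pics/w10.png",k10,z,*b)
    cc,M=cv2.findTransformECC(a.astype(np.float32),c.astype(np.float32),np.eye(2,3,dtype=np.float32),cv2.MOTION_EUCLIDEAN,(3,200,1e-6),None,5)
    C=np.array([a.shape[1]/2,a.shape[0]/2]);print(nm,cc,"rot deg",np.degrees(np.arctan2(M[1,0],M[0,0])),"shift mm",(M[:,:2]@C+M[:,2]-C)/3)
```

```text
case 0.9476471986305129 rot deg -0.10774626 shift mm [0.19313678 0.07524886]
knob 0.7050315746307315 rot deg 1.0161395 shift mm [ 1.515291   -0.31357305]
```

```bash
python3 -c "
from plant import r
print(r.close_job())"
```

```text
the job is handed in; nothing more can be done
None
```

The knob is on the long rib, the start button was pressed fully in and released, and I handed the job in at about 42 s.

- **Knob:** I gripped the bar and bore down with about 12–15.5 N. I turned it clockwise about 67°, from a tool yaw of -1.9° to -69°. In the picture after release, the nose is in line with the long rib and the tick opposite it. The rib is at 111° and the final tool angle agrees with that.
- **Button:** Its spring force rose to about 3.7 N, then the force jumped to 13.5 N at the hard stop. I let go straight up.
- **Case:** The picture comparison from before to after the button press showed about 0.2 mm and 0.1° of movement. The button's measured place matched throughout the turn to within 2 mm.

**Checks that disagreed:**
- **Fingertip height:** The real fingertips are about 30 mm behind the reported TCP. I found this from the wrist pictures when contact came much later than expected, and allowed for it.
- **Knob comparison:** The same before-and-after comparison on the knob matched poorly (0.71) and read 1° and 1.5 mm. I think this is matching error, as nothing touched the knob after I let go of it.
- **Last picture:** I could not view it because the limit of 12 was reached. The final check was by numbers only.
- **Small tin:** The network did not find it in the top picture, so I judged its clearance from the first view.

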